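# Switch the dosing controller over with the flat screwdriver

### The arm

A 7-joint arm with a two-finger parallel gripper is mounted at the origin on a cart in front of the work surface, level with it; the furniture and walls round the work are solid. World frame = base frame: x ahead of the robot, y to its left, z up, the work surface at z = 0. Lengths are in m, angles in degrees, forces in N, time in s.
With the tool pointing down it reaches from about 0.4 to 0.85 m from the base axis. Payload 6.9 kg.
Tool frame: the origin (TCP) lies on the front face of the gripper's body, between the roots of the fingers; the fingertips stand 73 mm ahead of it and the grasp point (between the pads) lies 54 mm ahead of it (bot.tip_extent is the distance from the TCP to the fingertips, in m); z points along the fingers, y is the line along which they close (so a half turn about z gives the same grasp; the last joint's range is limited). The gripper opens to 85 mm and grips with 20 to 120 N. Pads are 22 mm wide; open, the fingers measure 114 mm over their backs; the gripper's body (76 mm by 85 mm) begins 54 mm behind the grasp point. The pads swing forward as they close: fully open they stand 13 mm farther back than shut.
Start: joints at [71.19, 29.078, -13.613, 85.955, 7.202, 65.827, -8.869], TCP at [0.263, -0.567, 0.304] pointing down, gripper open.
Joint ranges: [-176.47, 176.47], [-13.61, 117.27], [-81.72, 77.17], [0.22, 143.17], [-87.28, 267.28], [10, 112.55], [-165.47, 165.47]. Speed limits (degrees/s): [136.94, 136.94, 180, 180, 180, 180, 180].

### API

Orientations are given as [roll, pitch, yaw] about the fixed x, y, z axes, in that order (R = Rz(yaw) Ry(pitch) Rx(roll)).
In Python, from station import readout, cams, order, look_for, silhouettes, bot gives the robot as it stands.
- The arm moves only by the tool send_rows, never from a script. Its argument "plan" is a list of rows, each a list of 7 numbers: the shift along the tool's x, y, z normalised to -1 to 1, where 1 is 0.1 m, then the turn, a rotation vector about the tool's x, y, z normalised to -1 to 1, where 1 is 30 degrees, then the finger opening in mm, from 0 to 85.4. A call has exactly 8 rows; each row is the pose to reach, as a shift and turn from the pose commanded when the call began, along the tool's axes at that moment; what a row does not reach only later rows make up. A row lasts 1/12 s, in which the tool goes at most 41.7 mm and 7.16 degrees, less where a joint would pass 70% of its speed; a pose out of reach is approached as far as the arm can. A call with a number of a shift or a turn outside -1 to 1 is refused whole. A call with a gripper value outside its range is refused whole. The fingers move at their own pace and stop on an object; "squeeze" is the grip in N (left out, the last holds). Time passes only in rows, so rows that repeat a pose let the fingers close, or fill a call up. It gives the time, the measured TCP pose, the force, the opening and the grip force at its end, in the units of the state.
- readout.state(): the state, without advancing time (a new reading comes with each control period).
- cams.read_camera(name): name is "scene" or "top" or "wrist"; returns a dict with "img" (420x560x3 uint8, red, green, blue), "fx", "fy", "cx", "cy" (pixels), "camera_from_world" (4x4, takes a point from world to camera coordinates). Camera axes: x right, y up, looking along -z (the intrinsics and any distortion apply to the point x, -y, -z); pixel columns grow to the right and rows downward; lengths in m; the calibration is good to about 2 mm. A picture is of the moment at which its call begins. There is no depth.
- order.hand_in(): hands the job in; it is judged then, once.
Trained networks look in the newest picture that a camera, given by its name, has taken for a name from the list of things; names that differ only in an ending like _2 or _b are one class to them, and where a whole thing is asked for, a point or a joint stands for the part that bears it (a point fixed in the world has none). Each returns a list of dicts, best first, with "conf" (0 to 1); they miss things now and then, are a little off and sometimes report something else, mostly with a low value. They report only what shows in the picture. A call takes as long as a camera call.
- look_for(target, camera): "rect" ([left, top, width, height] in pixels, round what is visible of it).
- silhouettes(target, camera): "mask" (420x560 bool, what is visible of it) and "rect" ([left, top, width, height] in pixels, round what is visible of it).
The state is a dict: "time_s": time; "qpos": joint angles; "dq": joint speeds; "effort": joint torques, N m; "tool_pos": TCP position; "eef_rot": TCP orientation; "wrist_force": force on the tool from outside, world axes, zero at the start; "torque": the same for the moment, N m; "width": finger opening in m; "grasp_force": force on a finger pad.
Only numpy, scipy, OpenCV 4.12 (cv2) and the standard library are available. Lean on these libraries where they do the work, as an engineer would, in place of code of your own. Each camera call takes 0.05 s, during which the arm holds its last target. There are 200 camera calls.

### The job

Switch the dosing controller over: take the flat-blade screwdriver out of the tool stand, set its blade in the slot of the selector on the sloping panel, push the selector in and turn it clockwise until its lug has gone a quarter turn and it springs back out in the other notch. Then put the screwdriver back upright in its place in the stand. Do not force the selector, and leave the nut driver and the other things on the bench where they are.

Things in the scene. Friction and masses are not known exactly. Their poses are not given: they have to be found in the camera images.
- flat_driver: Flat-blade screwdriver, 160 mm long, about 0.12 kg, standing blade down in either of the stand's two holes. Origin at the middle of the blade's end, z up the shank. Blade 12 mm wide along x, 2 mm thick along y for its first 12 mm, then flaring into a round 8 mm shank; steel bolster 25 mm across at z = 70 to 75 mm, which rests on the stand. After half a turn the blade is the same.
- handle (a point): Point on the screwdriver's axis 122 mm from the blade's end, where the handle may be gripped. Black hexagonal handle from 74 to 160 mm, 24 mm over flats; one pair of flats faces +y and -y (parallel to the blade's broad faces), the other pairs at 60 degrees to it. Axes as the screwdriver's.
- nut_driver: Nut driver: a shorter tool, 130 mm, with a round pear-shaped grey handle, 35 mm across, and a round 16 mm socket at its lower end; it stands in the stand's other hole and stays there. Origin at the middle of the socket's end, z up.
- tool_stand: Fixed aluminium tool stand, 86 x 186 x 82 mm, holes along its y axis. Origin under its middle. Open front and back, so shanks and tips can be seen below the top plate.
- hole_left (a point): Middle of the stand's left hole (18 mm square, through the 8 mm top plate) at the plate's top face, z = 82 mm. A tool standing in it has its origin 70 mm lower.
- hole_right (a point): The same for the right hole, 90 mm from the left one.
- controller: Fixed dosing controller, a white desk enclosure 150 deep x 220 wide x 110 mm high with grey end cheeks; its aluminium panel slopes up away from the robot at 30 degrees from level and carries a dark display, three keys and, at the right, the selector. Origin under its middle, front to -x.
- bezel_rim (a point): Middle of the selector's steel bezel at its rim, 14 mm off the panel; z out of the panel, x up the slope. Ring 62 mm outside, 42 mm inside; two notches in its lip take the rotor's lug: at 12 o'clock (+x, by an open ring mark) and at 3 o'clock (-y, by a bar mark).
- slot_centre (a point): Middle of the selector's slot, level with the top of its brass spindle (28 mm across, 1.5 mm below the bezel's rim). The spindle sits in a steel ring, 39 mm across, that carries the lug. z out of the panel, x to the lug; it turns and sinks with the ring. Slot 16 mm long, 3.5 mm wide, 6 mm deep, closed at its ends; its direction is not this x: see approach.
- approach (a point): Fixed point on the selector's axis 30 mm off the bezel's rim, axes as bezel_rim: line the blade up here. The spindle below drives the ring through a slip clutch (0.15 N m, more than the ring needs when pushed in), so its slot stands anywhere within 0.6 rad either side of the lug's line; where is not reported: look, or feel with the blade. If the ring is held, the spindle slips in it.
- selector (a joint): Turn of the selector, rad, clockwise positive facing the panel: 0 with the lug in the 12 o'clock notch, 1.571 in the 3 o'clock notch; stops at -0.07 and 1.64. In a notch the lug has 0.06 rad of play either way and locks the turn; the selector turns freely only while pushed in at least 4 mm.
- selector_push (a joint): How far the selector is pushed in, m: 0 out, 0.0048 at its firm stop. Spring: about 5 N to start it, 10 N at the stop; it is not made for more than about 20 N. Between the notches the lug is held under the lip; over a notch the spring lifts it out.
- flask: Small glass conical flask, 65 mm across, 108 mm high, bystander. Origin under its middle.
- beaker: Glass beaker, 73 mm across, 92 mm high, bystander. Origin under its middle.
- reagent: Glass reagent bottle with stopper, 70 mm across, 123 mm high, bystander. Origin under its middle.
- black_bottle: Black plastic bottle, 72 mm across, 180 mm high, bystander. Origin under its middle.

How it is judged (in metres and radians):
On the way, in this order (a step that is already met when the one before it is completed fails the run):
1. the screwdriver's blade stands in the slot and pushes the selector in (value of joint selector_push above 0.003 m and z of flat_driver in the frame of slot_centre below -0.003 m and distance between flat_driver and slot_centre below 0.012 m), for 0.1 s.
2. the screwdriver, its blade in the slot, has turned the selector clockwise (value of joint selector above 1.3 rad and z of flat_driver in the frame of slot_centre below -0.002 m and distance between flat_driver and slot_centre below 0.014 m), for 0.05 s.
At the end, for the whole second after the job is handed in: The selector is sprung out (within 1.5 mm) with its lug in the 3 o'clock notch (1.43 to 1.71 rad); the flat screwdriver stands at rest in a hole of the stand, upright within 7 degrees, its bolster on the plate within 6 mm; the nut driver stands upright within 20 mm of where it was (value of joint selector between 1.43 and 1.71 rad and value of joint selector_push below 0.0015 m and (horizontal distance between flat_driver and hole_left below 0.013 m or horizontal distance between flat_driver and hole_right below 0.013 m) and angle between each of flat_driver, nut_driver's own z axis and vertical below 0.12 rad and height (world z) of flat_driver between 0.006 and 0.018 m and linear speed of flat_driver below 0.03 m/s and distance of nut_driver from where it was at the start of the episode below 0.02 m); the robot touches nothing.
It fails at once if the screwdriver forces the controller with more than 45 N (contact force between flat_driver and controller above 45 N).
It fails at once if the nut driver is pulled out or knocked over (distance of nut_driver from where it was at the start of the episode above 0.03 m or angle between nut_driver's own z axis and vertical above 0.3 rad).
It fails at once if a bystander is pushed more than 30 mm or knocked over (distance of any of flask, beaker, reagent, black_bottle from where it was at the start of the episode above 0.03 m).
It also fails if it takes over 72 s, if anything falls off the work surface, if the arm or the gripper's body presses on something with over 40 N, if the wrist force passes 120 N, or if a joint passes its speed limit or range.

## Working session

There is one attempt and no reset: what is moved stays moved. The work goes in short steps, Python scripts to look and compute and a tool call to move; the robot and the scene stay as the last step left them, time stands still between calls to the robot, and variables do not carry over. Pictures are saved under pics/ and viewed, at most 10 in all, crops included, and the job is handed in when it is done.

Besides the shell and the picture viewer there is one more tool, called after "Emit:" in YAML: its name, and indented under it one key for each argument. send_rows: Moves the arm, as the interface text tells. Its arguments: {"type":"object","properties":{"plan":{"type":"array","items":{"type":"array","items":{"type":"number"}}},"squeeze":{"type":"number"}},"required":["plan"]}

```bash
mkdir -p pics; ls
cat > h.py <<'E'
import numpy as np, cv2
from station import readout, cams, order, look_for, silhouettes, bot
from scipy.spatial.transform import Rotation as R
def shot(n):
    return cams.read_camera(n)
def proj(c,P):
    P=np.atleast_2d(P); q=(c["camera_from_world"]@np.c_[P,np.ones(len(P))].T).T
    return np.c_[c["cx"]+c["fx"]*q[:,0]/-q[:,2], c["cy"]+c["fy"]*-q[:,1]/-q[:,2]]
def ray(c,u,v):
    T=np.linalg.inv(c["camera_from_world"]); d=T[:3,:3]@np.array([(u-c["cx"])/c["fx"],-(v-c["cy"])/c["fy"],-1])
    return T[:3,3],d
def atz(c,u,v,z):
    o,d=ray(c,u,v); return o+d*(z-o[2])/d[2]
def save(n,img): cv2.imwrite(f"pics/{n}.png",img[:,:,::-1])
E
python3 - <<'E'
from h import *
print(readout.state())
ims=[]
for n in ["scene","top"]:
    c=shot(n); ims.append(c["img"]); print(n,{k:c[k] for k in c if k!="img"})
    for t in ["flat_driver","nut_driver","tool_stand","controller","selector","slot_centre","handle","flask","beaker","reagent","black_bottle"]:
        r=look_for(t,n); print(t,[(np.round(x["rect"]).tolist(),round(x["conf"],2)) for x in r[:2]])
    save(n,cv2.resize(c["img"],(784,588)))
E
```

```text
pics
{'time_s': 0.0, 'qpos': array([ 71.18966286,  29.1255536 , -13.60880293,  86.00759503,
         7.20139579,  65.82687873,  -8.86973416]), 'dq': array([-0.05811281, -0.04508597, -0.06468378, -0.08584776,  0.10043237,
       -0.03637528,  0.01323346]), 'effort': array([-3.92523079e-04, -6.20588708e+01, -2.18718074e+00, -2.49647427e+01,
        1.25497417e-02,  1.20712887e-02, -2.16867591e-05]), 'tool_pos': array([ 0.26248037, -0.5668093 ,  0.30303588]), 'eef_rot': array([-1.79898696e+02,  1.36154309e-03,  2.48549754e+01]), 'wrist_force': array([-0.27561767, -0.25456885,  0.33589302]), 'torque': array([ 0.01520809, -0.02538749, -0.00728029]), 'grasp_force': 0.0, 'width': 0.08558707719477864}
scene {'fx': 454.7959571334166, 'fy': 454.7959571334166, 'cx': 280.9039981252526, 'cy': 217.8156988721269, 'camera_from_world': array([[-0.69751883, -0.71638376, -0.01618   ,  0.37834248],
       [ 0.32671652, -0.33804699,  0.88259875, -0.26180615],
       [-0.63774901,  0.61034297,  0.46984855, -1.15258419],
       [ 0.        ,  0.        ,  0.        ,  1.        ]])}
flat_driver [([266.0, 2
[... 780 characters left out ...]
.99973999, -0.01456041,  0.01393383],
       [ 0.98290542,  0.01457978,  0.183533  , -0.54528735],
       [-0.18327299, -0.0175322 ,  0.98290571, -1.56498511],
       [ 0.        ,  0.        ,  0.        ,  1.        ]])}
flat_driver []
nut_driver [([212.0, 230.0, 10.0, 9.0], 0.66)]
tool_stand [([205.0, 224.0, 56.0, 29.0], 0.87)]
controller [([280.0, 177.0, 64.0, 55.0], 0.64)]
selector [([317.0, 206.0, 9.0, 10.0], 0.66)]
slot_centre [([316.0, 205.0, 14.0, 12.0], 0.61)]
handle [([208.0, 224.0, 56.0, 29.0], 0.21)]
flask [([241.0, 192.0, 19.0, 18.0], 0.49)]
beaker [([384.0, 236.0, 26.0, 29.0], 0.96)]
reagent [([200.0, 180.0, 24.0, 20.0], 0.68)]
black_bottle [([141.0, 189.0, 30.0, 30.0], 0.74)]
```

View pics/scene.png

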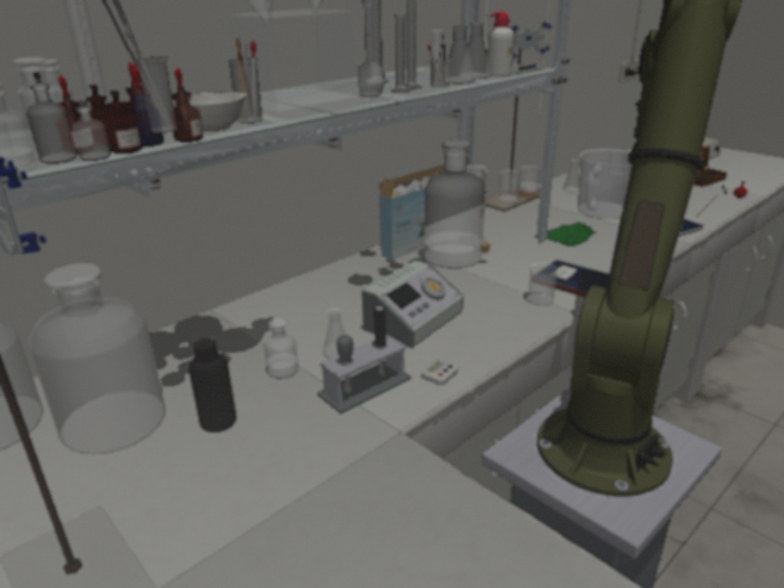

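View pics/top.png

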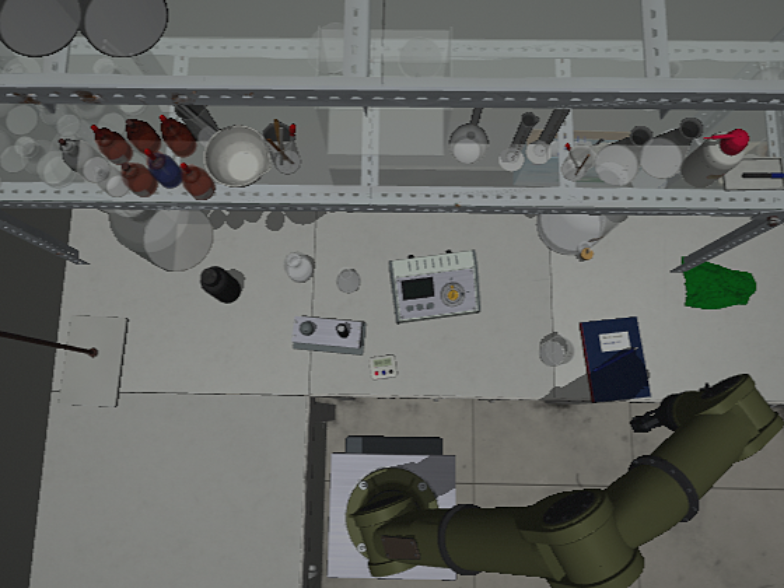

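```bash
cat >> h.py <<'E'
def cur():
    st=readout.state(); return st["tool_pos"],R.from_euler("xyz",st["eef_rot"],degrees=True)
def frame(z,x):
    z=z/np.linalg.norm(z); x=x-z*(x@z); x/=np.linalg.norm(x); return R.from_matrix(np.c_[x,np.cross(z,x),z])
def go(p,Rt,n=None,start=None):
    "final row of each of n calls"
    p0,R0=start or cur(); d=np.array(p)-p0; w=(R0.inv()*Rt).as_rotvec(degrees=True)
    if n is None:
        n=1
        while max(np.abs(R0.inv().apply(d)).max()/.1,np.abs(w).max()/30)/n>0.8 : n+=1
    for i in range(n):
        Ri=R0*R.from_rotvec(w*i/n,degrees=True)
        print(np.round(np.r_[Ri.inv().apply(d/n)/.1,w/n/30],4).tolist())
E
python3 - <<'E'
from h import *
a=np.radians(6); xc=np.array([np.cos(a),np.sin(a),0]); n=np.array([-.5*np.cos(a),-.5*np.sin(a),.866])
go(np.array([.55,-.146,.09])+.235*n, frame(-n,xc))
E
```

```text
[0.653, -0.5987, 0.0208, -0.0329, 0.1982, 0.1228]
[0.6082, -0.6401, 0.0756, -0.0329, 0.1982, 0.1228]
[0.5553, -0.6793, 0.1247, -0.0329, 0.1982, 0.1228]
[0.4952, -0.7156, 0.1672, -0.0329, 0.1982, 0.1228]
[0.4289, -0.7486, 0.2026, -0.0329, 0.1982, 0.1228]
```

Emit:
send_rows:
  plan:
    - [0.08,-0.075,0,0,0.025,0.015,85]
    - [0.16,-0.15,0.005,-0.01,0.05,0.03,85]
    - [0.245,-0.225,0.01,-0.01,0.075,0.045,85]
    - [0.33,-0.3,0.01,-0.015,0.1,0.06,85]
    - [0.41,-0.375,0.01,-0.02,0.125,0.075,85]
    - [0.49,-0.45,0.015,-0.025,0.15,0.09,85]
    - [0.57,-0.525,0.02,-0.03,0.175,0.105,85]
    - [0.65,-0.6,0.02,-0.03,0.2,0.12,85]

```text
time_s: 2.12
tool_pos: [0.2968, -0.4842, 0.3019]
eef_rot: [179.3, -6.1, 21.2]
wrist_force: [-0.7, 0.7, -0.5]
width: 0.0849
grasp_force: 0.0
```

Emit:
send_rows:
  plan:
    - [0.075,-0.08,0.01,0,0.025,0.015,85]
    - [0.15,-0.16,0.02,-0.01,0.05,0.03,85]
    - [0.225,-0.24,0.03,-0.01,0.075,0.045,85]
    - [0.305,-0.32,0.04,-0.015,0.1,0.06,85]
    - [0.38,-0.4,0.05,-0.02,0.125,0.075,85]
    - [0.455,-0.48,0.06,-0.025,0.15,0.09,85]
    - [0.53,-0.56,0.07,-0.03,0.175,0.105,85]
    - [0.61,-0.64,0.075,-0.03,0.2,0.12,85]

```text
time_s: 2.78
tool_pos: [0.3309, -0.4024, 0.3]
eef_rot: [179.0, -12.1, 17.7]
wrist_force: [-0.6, -0.5, -1.0]
width: 0.0849
grasp_force: 0.0
```

Emit:
send_rows:
  plan:
    - [0.07,-0.085,0.015,0,0.025,0.015,85]
    - [0.14,-0.17,0.03,-0.01,0.05,0.03,85]
    - [0.21,-0.255,0.045,-0.01,0.075,0.045,85]
    - [0.28,-0.34,0.06,-0.015,0.1,0.06,85]
    - [0.35,-0.425,0.08,-0.02,0.125,0.075,85]
    - [0.42,-0.51,0.095,-0.025,0.15,0.09,85]
    - [0.49,-0.595,0.11,-0.03,0.175,0.105,85]
    - [0.555,-0.68,0.125,-0.03,0.2,0.12,85]

```text
time_s: 3.45
tool_pos: [0.3648, -0.3204, 0.2982]
eef_rot: [179.0, -18.2, 14.1]
wrist_force: [0.3, -0.1, -0.5]
width: 0.0852
grasp_force: 0.0
```

Emit:
send_rows:
  plan:
    - [0.06,-0.09,0.02,0,0.025,0.015,85]
    - [0.125,-0.18,0.04,-0.01,0.05,0.03,85]
    - [0.185,-0.27,0.06,-0.01,0.075,0.045,85]
    - [0.25,-0.36,0.085,-0.015,0.1,0.06,85]
    - [0.31,-0.45,0.105,-0.02,0.125,0.075,85]
    - [0.37,-0.54,0.125,-0.025,0.15,0.09,85]
    - [0.43,-0.63,0.145,-0.03,0.175,0.105,85]
    - [0.495,-0.715,0.165,-0.03,0.2,0.12,85]

```text
time_s: 4.12
tool_pos: [0.3982, -0.2385, 0.2967]
eef_rot: [179.5, -24.3, 10.3]
wrist_force: [-0.5, 0.0, 0.4]
width: 0.0848
grasp_force: 0.0
```

Emit:
send_rows:
  plan:
    - [0.055,-0.095,0.025,0,0.025,0.015,85]
    - [0.11,-0.19,0.05,-0.01,0.05,0.03,85]
    - [0.165,-0.28,0.075,-0.01,0.075,0.045,85]
    - [0.22,-0.375,0.1,-0.015,0.1,0.06,85]
    - [0.275,-0.47,0.13,-0.02,0.125,0.075,85]
    - [0.33,-0.565,0.155,-0.025,0.15,0.09,85]
    - [0.38,-0.66,0.18,-0.03,0.175,0.105,85]
    - [0.43,-0.75,0.2,-0.03,0.2,0.12,85]

```text
time_s: 4.78
tool_pos: [0.4317, -0.1563, 0.2954]
eef_rot: [-179.6, -30.3, 6.3]
wrist_force: [0.3, 0.1, 0.5]
width: 0.0847
grasp_force: 0.0
```

Run:
```python
from h import *
st=readout.state(); print({k:np.round(st[k],3) for k in ["time_s","qpos","tool_pos","eef_rot","wrist_force"]})
c=shot("wrist"); save("w1",c["img"]); np.savez("w1",**c)
for t in ["selector","slot_centre","controller"]: print(t,[(np.round(x["rect"]).tolist(),round(x["conf"],2)) for x in look_for(t,"wrist")[:2]])
```

```text
{'time_s': np.float64(4.783), 'qpos': array([ 55.471,   8.099, -32.469, 128.634, -31.585,  21.151, -32.058]), 'tool_pos': array([ 0.432, -0.156,  0.295]), 'eef_rot': array([-179.566,  -30.265,    6.275]), 'wrist_force': array([0.297, 0.088, 0.494])}
selector [([266.0, 165.0, 42.0, 49.0], 0.95)]
slot_centre [([267.0, 166.0, 39.0, 44.0], 0.94), ([8.0, 100.0, 103.0, 76.0], 0.25)]
controller [([132.0, 91.0, 225.0, 158.0], 0.7)]
```

View pics/w1.png

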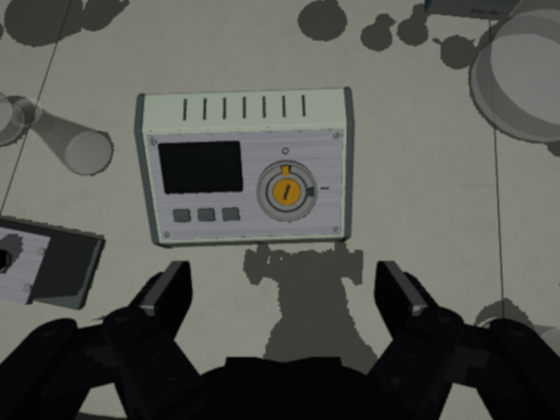

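Run:
```python
from h import *
c=np.load("w1.npz"); save("w1c",cv2.resize(c["img"][140:235,235:355],None,fx=6.5,fy=6.2 if 0 else 6.3,interpolation=cv2.INTER_CUBIC))
```

```text
(no output)
```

View pics/w1c.png

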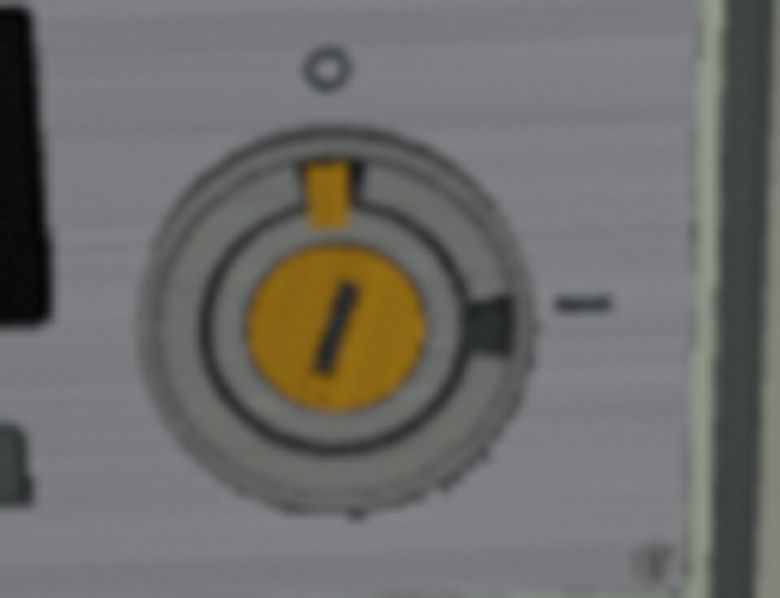

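Run:
```python
from h import *
c=dict(np.load("w1.npz")); img=c["img"]
# spindle blob by colour
hsv=cv2.cvtColor(img,cv2.COLOR_RGB2HSV); m=cv2.inRange(hsv,(10,120,80),(35,255,255)); m[:,:260]=0;m[:,320:]=0
n,l,s,ce=cv2.connectedComponentsWithStats(m); print(s[1:],ce[1:])
o=np.array([336/6.5+235,328/6.3+140])-.5+0.5/6.5
def onplane(P0,n,uv):
    oo,d=ray(c,*uv); return oo+d*((P0-oo)@n)/(d@n)
oo,d=ray(c,*o); 
# distance via size: camera depth
for dep in (.315,.3185,.322): print(dep,(oo+d*dep).round(4))
P0=oo+d*.3185
a=np.radians(6)
for it in range(3):
    n=np.array([-.5*np.cos(a),-.5*np.sin(a),.866])
    f=lambda u,v:onplane(P0,n,(u/6.5+235-.5,v/6.3+140-.5))
    # vertical edge: panel right edge in crop (700,40)-(692,560); also display/panel edges in full image
    e1=f(690,560); e2=f(712,10)
    up=e2-e1
    g1=onplane(P0,n,(153,135)); g2=onplane(P0,n,(343,129)); h1=onplane(P0,n,(157,243)); h2=onplane(P0,n,(348,236))
    xs=np.array([np.cos(a)*.866,np.sin(a)*.866,.5])
    ys=np.array([-np.sin(a),np.cos(a),0])
    ang=lambda v: np.degrees(np.arctan2(v@ys,v@xs)).round(2)
    print("edge",ang(up),"top",ang(g1-g2)-90,"bot",ang(h1-h2)-90,"left",ang(g1-h1),"right",ang(g2-h2),"width",np.linalg.norm(g1-g2),"slope len",np.linalg.norm(g1-h1))
    r=lambda p:( (p-f(336,328))@xs*1000,(p-f(336,328))@ys*1000)
    for nm,p in dict(slotA=f(350,287),slotB=f(322,372),lug=f(327,195),notch3=f(492,326),ring=f(328,68),bar=f(583,303)).items(): print(nm,np.round(r(p),1),ang(p-f(336,328)))
    print("slot",ang(f(350,287)-f(322,372)))
    break
```

```text
[[282 166   7  10  66]
 [273 179  27  26 531]] [[285.         170.37878788]
 [286.17702448 191.51224105]]
0.315 [ 0.5489 -0.1465  0.0908]
0.3185 [ 0.5499 -0.1464  0.0874]
0.322 [ 0.5509 -0.1463  0.0841]
edge 1.16 top 2.0400000000000063 bot 2.75 left -4.33 right 6.1 width 0.18361232787480186 slope len 0.11342030841162506
slotA [ 6.8 -2.1] -17.42
slotB [-7.4  2.1] 163.72
lug [21.6  1.5] 4.08
notch3 [  0.5 -24.4] -88.83
ring [41.5  1.5] 2.09
bar [  4.4 -38.4] -83.48
slot -16.83
```

Run:
```python
from h import *
go([.447,.122,.32], R.from_euler("xyz",[180,0,-4],degrees=True))
```

```text
[0.1308, -0.6901, 0.01, -0.0258, -0.2508, 0.0851]
[0.0996, -0.6952, -0.0145, -0.0258, -0.2508, 0.0851]
[0.0653, -0.6986, -0.0348, -0.0258, -0.2508, 0.0851]
[0.0285, -0.7001, -0.0505, -0.0258, -0.2508, 0.0851]
```

Emit:
send_rows:
  plan:
    - [0.02,-0.09,0,0,-0.03,0.01,85]
    - [0.03,-0.17,0,-0.005,-0.06,0.02,85]
    - [0.05,-0.26,0,-0.01,-0.09,0.03,85]
    - [0.065,-0.35,0,-0.01,-0.125,0.04,85]
    - [0.08,-0.43,0,-0.015,-0.155,0.05,85]
    - [0.1,-0.52,0.01,-0.02,-0.19,0.065,85]
    - [0.115,-0.61,0.01,-0.02,-0.22,0.075,85]
    - [0.13,-0.69,0.01,-0.026,-0.25,0.085,85]

```text
time_s: 5.65
tool_pos: [0.4354, -0.088, 0.3017]
eef_rot: [-179.2, -22.6, 3.5]
wrist_force: [0.9, -0.5, -0.3]
width: 0.0852
grasp_force: 0.0
```

Emit:
send_rows:
  plan:
    - [0.01,-0.09,0,0,-0.03,0.01,85]
    - [0.025,-0.17,0,-0.005,-0.06,0.02,85]
    - [0.04,-0.26,0,-0.01,-0.09,0.03,85]
    - [0.05,-0.35,0,-0.01,-0.125,0.04,85]
    - [0.06,-0.43,-0.01,-0.015,-0.155,0.05,85]
    - [0.075,-0.52,-0.01,-0.02,-0.19,0.065,85]
    - [0.085,-0.61,-0.01,-0.02,-0.22,0.075,85]
    - [0.1,-0.695,-0.015,-0.026,-0.25,0.085,85]

```text
time_s: 6.32
tool_pos: [0.4394, -0.0182, 0.3078]
eef_rot: [-179.1, -15.1, 0.9]
wrist_force: [-0.6, 0.4, 0.0]
width: 0.0848
grasp_force: 0.0
```

Emit:
send_rows:
  plan:
    - [0.01,-0.09,0,0,-0.03,0.01,85]
    - [0.02,-0.17,-0.01,-0.005,-0.06,0.02,85]
    - [0.025,-0.26,-0.01,-0.01,-0.09,0.03,85]
    - [0.03,-0.35,-0.02,-0.01,-0.125,0.04,85]
    - [0.04,-0.43,-0.02,-0.015,-0.155,0.05,85]
    - [0.05,-0.52,-0.025,-0.02,-0.19,0.065,85]
    - [0.06,-0.61,-0.03,-0.02,-0.22,0.075,85]
    - [0.065,-0.7,-0.035,-0.026,-0.25,0.085,85]

```text
time_s: 6.98
tool_pos: [0.4436, 0.0518, 0.314]
eef_rot: [-179.4, -7.6, -1.6]
wrist_force: [-0.1, -0.4, 0.1]
width: 0.0853
grasp_force: 0.0
```

Emit:
send_rows:
  plan:
    - [0,-0.09,0,0,-0.03,0.01,85]
    - [0.01,-0.17,-0.01,-0.005,-0.06,0.02,85]
    - [0.01,-0.26,-0.02,-0.01,-0.09,0.03,85]
    - [0.015,-0.35,-0.025,-0.01,-0.125,0.04,85]
    - [0.02,-0.43,-0.03,-0.015,-0.155,0.05,85]
    - [0.02,-0.52,-0.04,-0.02,-0.19,0.065,85]
    - [0.03,-0.61,-0.045,-0.02,-0.22,0.075,85]
    - [0.03,-0.7,-0.05,-0.026,-0.25,0.085,85]

```text
time_s: 7.65
tool_pos: [0.4476, 0.1223, 0.32]
eef_rot: [180.0, -0.0, -4.1]
wrist_force: [0.2, -0.1, 0.3]
width: 0.0847
grasp_force: 0.0
```

Run:
```python
from h import *
st=readout.state(); print({k:np.round(st[k],3) for k in ["time_s","qpos","tool_pos","eef_rot","wrist_force"]})
c=shot("wrist"); np.savez("w2",**c)
for t in ["flat_driver","handle","nut_driver","tool_stand"]: print(t,[(np.round(x["rect"]).tolist(),round(x["conf"],2)) for x in look_for(t,"wrist")[:2]])
im=c["img"][60:360,130:430]; save("w2",cv2.resize(im,(600,600),interpolation=cv2.INTER_CUBIC))
```

```text
{'time_s': np.float64(7.65), 'qpos': array([   4.527,   15.108,  -29.446,  107.376,    8.562,   59.654,
       -122.519]), 'tool_pos': array([0.448, 0.122, 0.32 ]), 'eef_rot': array([ 1.79992e+02, -2.80000e-02, -4.10800e+00]), 'wrist_force': array([ 0.191, -0.114,  0.305])}
flat_driver [([255.0, 176.0, 41.0, 58.0], 0.74)]
handle [([257.0, 175.0, 36.0, 56.0], 0.89)]
nut_driver []
tool_stand [([147.0, 139.0, 170.0, 84.0], 0.63)]
```

View pics/w2.png

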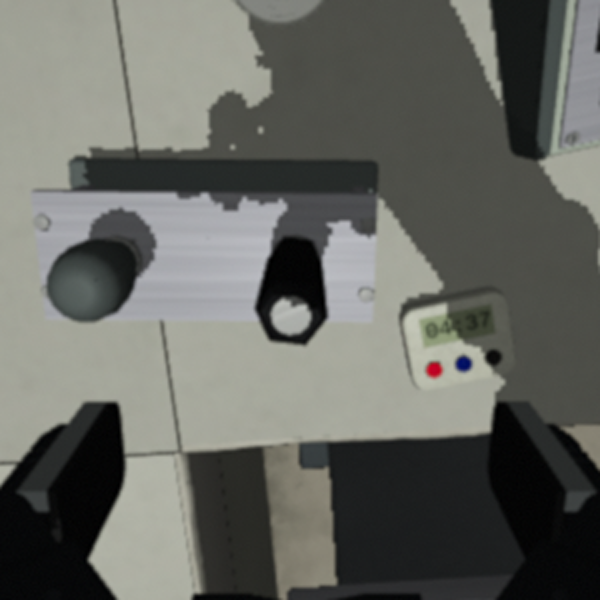

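```bash
cat > hexfit.py <<'E'
from h import *
from scipy.optimize import minimize
c=dict(np.load("w2.npz")); im=c["img"].max(2)
m=(im<28).astype(np.uint8); m[:170]=0;m[240:]=0;m[:,:250]=0;m[:,300:]=0
n,l,s,_=cv2.connectedComponentsWithStats(m); k=1+np.argmax(s[1:,4]); print(s[k])
pts=np.argwhere(l==k)[:,::-1].astype(np.int32); h=cv2.convexHull(pts)
S=8
M=np.zeros((420*0+80*S,60*S),np.uint8); off=np.array([245,165])
hull=((h[:,0]+0.0-off)*S+S/2).astype(np.int32); cv2.fillConvexPoly(M,hull,1); M=cv2.dilate(M,np.ones((S,S)))
def model(p):
    x,y,a=p; ang=a+np.radians(30+60*np.arange(6)); r=.012/np.cos(np.pi/6)
    xy=np.c_[x+r*np.cos(ang),y+r*np.sin(ang)]
    P=np.r_[np.c_[xy,np.full(6,.172)],np.c_[xy,np.full(6,.086)]]
    q=((proj(c,P)-off)*S+S/2).astype(np.int32); A=np.zeros_like(M); cv2.fillConvexPoly(A,cv2.convexHull(q)[:,0],1); return A
def cost(p): A=model(p); return (A^M).sum()/S/S
best=None
for a in range(-30,30,3):
    for dx in (-.004,0,.004):
      for dy in (-.004,0,.004):
        p=[.45+dx,.122+dy,np.radians(a)]; f=cost(p)
        if best is None or f<best[0]: best=(f,p)
r=minimize(cost,best[1],method="Nelder-Mead",options=dict(initial_simplex=[np.array(best[1])+d for d in ([0,0,0],[.002,0,0],[0,.002,0],[0,0,.1])],xatol=1e-5))
print(r.fun,M.sum()/S/S,r.x[:2],np.degrees(r.x[2]))
for a in range(-30,31,5): print(a,round(min(cost([r.x[0]+dx,r.x[1]+dy,np.radians(a)]) for dx in (-.001,0,.001) for dy in (-.001,0,.001)),1),end="; ")
# stand plate corners
for uv in [(33,190),(377,190),(374,320),(47,318)]: print(atz(c,uv[0]/2+130-.25,uv[1]/2+60-.25,.082).round(4))
E
python3 hexfit.py
```

```text
[259 179  34  52 965]
127.359375 1410.6875 [0.44955322 0.12587999] -27.232118080692874
-30 132.9; -25 134.2; -20 151.0; -15 160.7; -10 166.6; -5 167.4; 0 167.1; 5 157.2; 10 152.2; 15 148.6; 20 152.6; 25 147.6; 30 132.9; [0.4921 0.2519 0.082 ]
[0.4801 0.0839 0.082 ]
[0.4129 0.0881 0.082 ]
[0.4262 0.2576 0.082 ]
```

```bash
cat >> hexfit.py <<'E'
print()
ctr=np.array([.4496,.1259,.172]); print("centre px",(proj(c,ctr)-[130,60])*2)
for uv in [(257,312),(269,338),(305,345),(327,314),(291,316)]:
    p=atz(c,uv[0]/2+130,uv[1]/2+60,.172)-ctr; print(np.round(p*1000,1),np.hypot(*p[:2])*1000,np.degrees(np.arctan2(p[1],p[0])))
ov=cv2.resize(c["img"][160:245,240:310],None,fx=7,fy=7,interpolation=cv2.INTER_CUBIC)
ov=np.clip(ov.astype(float)*3,0,255).astype(np.uint8); save("hex",ov)
E
python3 hexfit.py | tail -6
```

```text
centre px [[291.95040485 312.33123724]]
[ 1.  12.8  0. ] 12.837455204812155 85.3422083473703
[-9.4  9.3  0. ] 13.234546101377397 135.3819813979267
[-13.2  -3.9   0. ] 13.709995252875446 -163.6363191929345
[ -1.6 -12.8   0. ] 12.898784601743621 -96.95795423502217
[-1.4  0.5  0. ] 1.4668862885047809 161.75819800417082
```

View pics/hex.png

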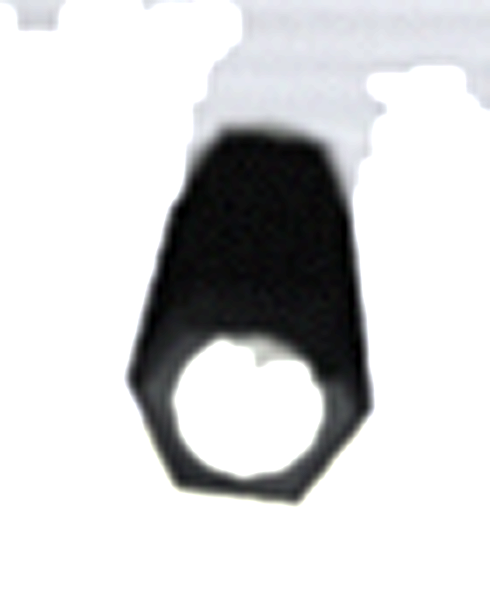

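Run:
```python
from h import *
from scipy.optimize import least_squares
c=dict(np.load("w2.npz"))
V=np.array([(128,380),(180,488),(298,502),(372,407)])
W=np.array([atz(c,u/7+240-.43,v/7+160-.43,.172)[:2] for u,v in V])
print(W)
r=.012/np.cos(np.pi/6)
def f(p): 
    a=p[2]+np.radians(60)*np.arange(4); return np.r_[(W-np.c_[p[0]+r*np.cos(a),p[1]+r*np.sin(a)]).ravel()]
s=least_squares(f,[.4496,.1259,np.radians(85)]); print(s.x[:2],np.degrees(s.x[2]),np.round(s.fun*1000,1))
print("flat normals",np.degrees(s.x[2])+30+60*np.arange(3))
```

```text
[[0.45232497 0.13901127]
 [0.43991317 0.13463334]
 [0.43743221 0.12223469]
 [0.44752669 0.11370796]]
[0.45019386 0.12627713] 79.2447062270305 [-0.5 -0.9  0.2 -0.7  0.3  0.5 -0.1  1. ]
flat normals [109.24470623 169.24470623 229.24470623]
```

```bash
cat > fk.py <<'E'
from h import *
import itertools
D=[([71.19,29.126,-13.609,86.008,7.201,65.827,-8.87],[-179.9,0,24.855]),([55.471,8.099,-32.469,128.634,-31.585,21.151,-32.058],[-179.566,-30.265,6.275]),([4.527,15.108,-29.446,107.376,8.562,59.654,-122.519],[179.992,-.028,-4.108])]
def fk(q,s): 
    q=np.array(q)*s; return R.from_euler("ZYZYZYZ",q,degrees=True)
if __name__=="__main__":
    res=[]
    for s in itertools.product([1,-1],repeat=7):
        C=[fk(q,s).inv()*R.from_euler("xyz",e,degrees=True) for q,e in D]
        e=sum((C[0].inv()*x).magnitude() for x in C); res.append((np.degrees(e),s,C[0].as_euler("xyz",degrees=True)))
    for r in sorted(res,key=lambda r:r[0])[:4]: print(r)
E
python3 fk.py
```

```text
Traceback (most recent call last):
  File "fk.py", line 9, in <module>
    C=[fk(q,s).inv()*R.from_euler("xyz",e,degrees=True) for q,e in D]
       ~~^^^^^
  File "fk.py", line 5, in fk
    q=np.array(q)*s; return R.from_euler("ZYZYZYZ",q,degrees=True)
                            ~~~~~~~~~~~~^^^^^^^^^^^^^^^^^^^^^^^^^^
  File "scipy/spatial/transform/_rotation.pyx", line 1413, in scipy.spatial.transform._rotation.Rotation.from_euler
ValueError: Expected axis specification to be a non-empty string of upto 3 characters, got ZYZYZYZ
```

```bash
sed -i 's/return R.from_euler("ZYZYZYZ",q,degrees=True)/return R.from_euler("ZYZ",q[:3],degrees=True)*R.from_euler("YZY",q[3:6],degrees=True)*R.from_euler("Z",q[6],degrees=True)/' fk.py; python3 fk.py
```

```text
(np.float64(0.0057146364391817035), (-1, 1, -1, 1, -1, 1, -1), array([-2.31385027e-03,  9.22154757e-04,  8.99994267e+01]))
(np.float64(60.76011114934277), (-1, -1, -1, -1, -1, -1, -1), array([ 2.02313850e-01, -9.22154757e-04,  8.99994267e+01]))
(np.float64(67.07486373192374), (-1, -1, 1, -1, 1, -1, -1), array([1.99851371e-01, 2.23311119e-02, 6.01705920e+01]))
(np.float64(86.7822563237645), (-1, 1, 1, 1, -1, 1, -1), array([-4.12286361, 12.45776509, 65.64467698]))
```

Run:
```python
from h import *
go([.450,.1263,.255], R.from_euler("xyz",[180,0,79.2],degrees=True),3)
```

```text
[0.0083, -0.0161, 0.216, 0.0008, -0.0005, -0.9247]
[0.0149, -0.0103, 0.216, 0.0008, -0.0005, -0.9247]
[0.018, -0.0021, 0.216, 0.0008, -0.0005, -0.9247]
```

Emit:
send_rows:
  plan:
    - [0,0,0.03,0,0,-0.12,85]
    - [0,0,0.05,0,0,-0.23,85]
    - [0,-0.01,0.08,0,0,-0.35,85]
    - [0,-0.01,0.11,0,0,-0.46,85]
    - [0,-0.01,0.135,0,0,-0.58,85]
    - [0.01,-0.015,0.16,0,0,-0.69,85]
    - [0.01,-0.016,0.19,0,0,-0.81,85]
    - [0.01,-0.016,0.216,0,0,-0.925,85]

```text
time_s: 8.57
tool_pos: [0.4482, 0.1229, 0.2983]
eef_rot: [179.9, -0.1, 23.9]
wrist_force: [-0.3, 0.7, -0.9]
width: 0.0849
grasp_force: 0.0
```

Emit:
send_rows:
  plan:
    - [0,0,0.03,0,0,-0.12,85]
    - [0,0,0.05,0,0,-0.23,85]
    - [0,-0.01,0.08,0,0,-0.35,85]
    - [0,-0.01,0.11,0,0,-0.46,85]
    - [0,-0.01,0.135,0,0,-0.58,85]
    - [0.01,-0.01,0.16,0,0,-0.69,85]
    - [0.015,-0.01,0.19,0,0,-0.81,85]
    - [0.015,-0.01,0.216,0,0,-0.925,85]

```text
time_s: 9.23
tool_pos: [0.4493, 0.1244, 0.2767]
eef_rot: [179.9, -0.0, 51.6]
wrist_force: [-0.6, -0.6, 0.4]
width: 0.085
grasp_force: 0.0
```

Emit:
send_rows:
  plan:
    - [0,0,0.03,0,0,-0.12,85]
    - [0,0,0.05,0,0,-0.23,85]
    - [0,0,0.08,0,0,-0.35,85]
    - [0,0,0.11,0,0,-0.46,85]
    - [0,0,0.135,0,0,-0.58,85]
    - [0.01,0,0.16,0,0,-0.69,85]
    - [0.015,0,0.19,0,0,-0.81,85]
    - [0.018,0,0.216,0,0,-0.925,85]

```text
time_s: 9.9
tool_pos: [0.4504, 0.1258, 0.255]
eef_rot: [179.9, 0.0, 79.4]
wrist_force: [0.1, 0.3, -0.1]
width: 0.0851
grasp_force: 0.0
```

Run:
```python
from h import *
st=readout.state(); print({k:np.round(st[k],3) for k in ["time_s","qpos","tool_pos","eef_rot","wrist_force"]})
c=shot("wrist"); np.savez("w3",**c)
# check of handle: bright cap centre
for z,p in ((.172,[.450,.1263]),):
    print(proj(c,[*p,z]))
im=c["img"]; save("w3",im[60:360,60:500])
go([.450,.1263,.188], R.from_euler("xyz",[180,0,79.2],degrees=True),1)
```

```text
{'time_s': np.float64(9.9), 'qpos': array([ 15.775,  23.099, -47.96 , 112.759,  21.445,  53.218, -53.655]), 'tool_pos': array([0.45 , 0.126, 0.255]), 'eef_rot': array([1.79891e+02, 2.10000e-02, 7.93550e+01]), 'wrist_force': array([ 0.087,  0.321, -0.108])}
[[279.40866694 252.79705137]]
[0.0066, -0.0051, 0.6659, 0.0024, 0.0013, 0.0127]
```

View pics/w3.png

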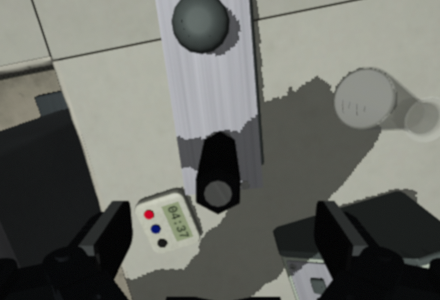

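Emit:
send_rows:
  plan:
    - [0,0,0.11,0,0,0,85]
    - [0,0,0.22,0,0,0,85]
    - [0,0,0.33,0,0,0,85]
    - [0.005,0,0.44,0,0,0,85]
    - [0.005,0,0.55,0,0,0.01,85]
    - [0.007,-0.005,0.62,0,0,0.01,85]
    - [0.007,-0.005,0.666,0,0,0.01,85]
    - [0.007,-0.005,0.666,0,0,0.01,60]

```text
time_s: 10.62
tool_pos: [0.4499, 0.1271, 0.1879]
eef_rot: [180.0, 0.0, 78.9]
wrist_force: [0.9, -0.3, -0.2]
width: 0.0748
grasp_force: 0.0
```

Emit:
send_rows:
  plan:
    - [0,0,0,0,0,0,20]
    - [0,0,0,0,0,0,15]
    - [0,0,0,0,0,0,15]
    - [0,0,0,0,0,0,15]
    - [0,0,0,0,0,0,15]
    - [0,0,0,0,0,0,15]
    - [0,0,0,0,0,0,15]
    - [0,0,0,0,0,0,15]
  squeeze: 60

```text
time_s: 11.28
tool_pos: [0.4503, 0.1273, 0.1888]
eef_rot: [179.9, -0.0, 78.9]
wrist_force: [-0.4, -0.5, 3.4]
width: 0.0233
grasp_force: 61.3
```

Emit:
send_rows:
  plan:
    - [0,0,-0.1,0,0,0,15]
    - [0,0,-0.22,0,0,0,15]
    - [0,0,-0.34,0,0,0,15]
    - [0,0,-0.48,0,0,0,15]
    - [0,0,-0.62,0,0,0,15]
    - [0,0,-0.75,0,0,0,15]
    - [0,0,-0.88,0,0,0,15]
    - [0,0,-1,0,0,0,15]

```text
time_s: 11.95
tool_pos: [0.4498, 0.1274, 0.2899]
eef_rot: [179.9, -0.0, 78.9]
wrist_force: [0.4, 0.6, -2.1]
width: 0.0231
grasp_force: 60.8
```

Emit:
send_rows:
  plan:
    - [0,0,-0.05,0,0,0,15]
    - [0,0,-0.1,0,0,0,15]
    - [0,0,-0.15,0,0,0,15]
    - [0,0,-0.2,0,0,0,15]
    - [0,0,-0.2,0,0,0,15]
    - [0,0,-0.2,0,0,0,15]
    - [0,0,-0.2,0,0,0,15]
    - [0,0,-0.2,0,0,0,15]

```text
time_s: 12.62
tool_pos: [0.4499, 0.1272, 0.3082]
eef_rot: [180.0, 0.0, 78.9]
wrist_force: [-0.8, 0.4, -1.3]
width: 0.023
grasp_force: 60.9
```

Run:
```python
from h import *
st=readout.state(); print({k:np.round(st[k],3) for k in ["time_s","qpos","tool_pos","eef_rot","wrist_force"]})
c=shot("wrist"); np.savez("w4",**c)
p,Rt=cur(); 
for d in (.176,.164,.16): print(d,proj(c,p+Rt.apply([0,0,d])))
save("w4",cv2.resize(c["img"][180:300,200:360],None,fx=5,fy=5,interpolation=cv2.INTER_CUBIC))
```

```text
{'time_s': np.float64(12.617), 'qpos': array([ 18.205,  19.567, -50.133, 107.942,  17.241,  60.335, -50.036]), 'tool_pos': array([0.45 , 0.127, 0.308]), 'eef_rot': array([179.956,   0.   ,  78.93 ]), 'wrist_force': array([-0.823,  0.385, -1.295])}
0.176 [[281.46725647 204.81363425]]
0.164 [[281.39844915 209.12649456]]
0.16 [[281.3740589  210.65528186]]
```

View pics/w4.png

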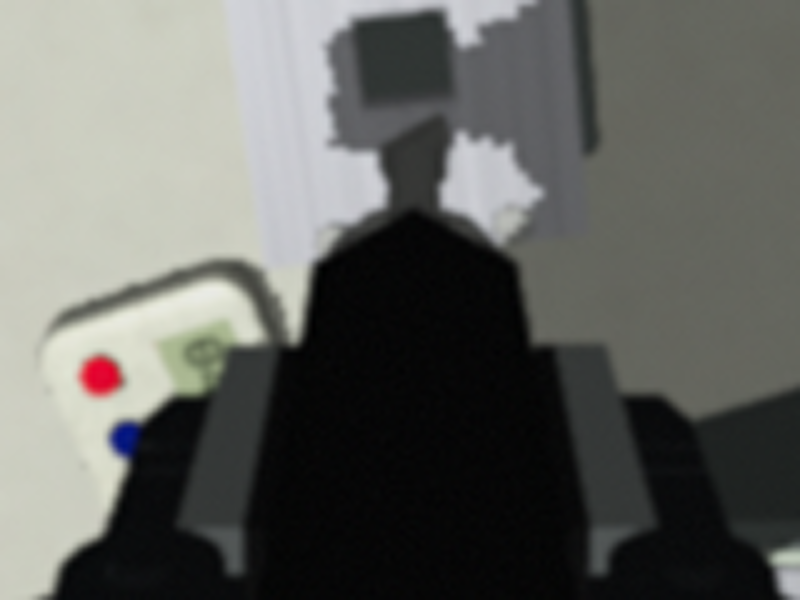

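Run:
```python
from h import *
c=dict(np.load("w4.npz")); p=np.array([.4499,.1272,.3082]); p,Rt=cur()
A=[]
for uv in [(381,148),(445,115)]:
    o,d=ray(c,uv[0]/5+200-.4,uv[1]/5+180-.4); o=Rt.inv().apply(o-p); d=Rt.inv().apply(d)
    for L in (.172,.176,.180):
        q=o+d*(L-o[2])/d[2]; print(L,np.round(q*1000,1))
        if L==.176:A.append(q)
d=A[1]-A[0]; print(np.linalg.norm(d),np.degrees(np.arctan2(d[1],d[0])),(A[0]+A[1])/2)
```

```text
0.172 [ -2.5  -4.6 172. ]
0.176 [ -3.8  -4.7 176. ]
0.18 [ -5.   -4.8 180. ]
0.172 [  3.    5.8 172. ]
0.176 [  1.9   5.8 176. ]
0.18 [  0.7   5.9 180. ]
0.011928651871402024 61.711676897826045 [-0.0009376   0.00058366  0.176     ]
```

```bash
cat >> h.py <<'E'
def panel(yaw=8.0):
    a=np.radians(yaw); n=np.array([-.5*np.cos(a),-.5*np.sin(a),np.sqrt(.75)]); xs=np.array([np.cos(a)*np.sqrt(.75),np.sin(a)*np.sqrt(.75),.5]); ys=np.array([-np.sin(a),np.cos(a),0]); return n,xs,ys
def toolrot(cw,yaw=8.0):
    "blade at cw deg from upslope -> tool rotation (blade is tool x turned +60 about z)"
    n,xs,ys=panel(yaw); t=np.radians(cw-60); return frame(-n,np.cos(t)*xs-np.sin(t)*ys)
def tcp(slot,off,Rt,tip,yaw=8.0): return np.array(slot)+panel(yaw)[0]*off-Rt.apply(tip)
E
python3 - <<'E'
from h import *
Rt=toolrot(18.8); P=tcp([.5499,-.1464,.0874],.036,Rt,[-.0009,.0006,.176]); print(P,Rt.as_euler("xyz",degrees=True))
go(P,Rt)
E
```

```text
[ 0.44502806 -0.16008426  0.27113837] [159.17846407 -22.09896057  53.30954355]
[-0.7073, 0.126, 0.0928, -0.2094, 0.141, 0.2421]
[-0.6918, 0.2065, 0.0593, -0.2094, 0.141, 0.2421]
[-0.6639, 0.2874, 0.0363, -0.2094, 0.141, 0.2421]
[-0.6247, 0.366, 0.0245, -0.2094, 0.141, 0.2421]
```

Emit:
send_rows:
  plan:
    - [-0.09,0.015,0.01,-0.026,0.018,0.03,15]
    - [-0.18,0.03,0.02,-0.052,0.035,0.06,15]
    - [-0.27,0.045,0.035,-0.078,0.053,0.09,15]
    - [-0.355,0.06,0.045,-0.105,0.07,0.12,15]
    - [-0.44,0.08,0.06,-0.13,0.088,0.15,15]
    - [-0.53,0.095,0.07,-0.157,0.106,0.18,15]
    - [-0.62,0.11,0.08,-0.183,0.123,0.21,15]
    - [-0.707,0.126,0.093,-0.209,0.141,0.242,15]

```text
time_s: 13.33
tool_pos: [0.4486, 0.055, 0.2991]
eef_rot: [173.9, -4.6, 71.9]
wrist_force: [-0.5, -0.4, -2.1]
width: 0.0232
grasp_force: 60.9
```

Emit:
send_rows:
  plan:
    - [-0.09,0.025,0.01,-0.026,0.018,0.03,15]
    - [-0.175,0.05,0.015,-0.052,0.035,0.06,15]
    - [-0.26,0.077,0.02,-0.078,0.053,0.09,15]
    - [-0.345,0.1,0.03,-0.105,0.07,0.12,15]
    - [-0.43,0.13,0.037,-0.13,0.088,0.15,15]
    - [-0.52,0.155,0.045,-0.157,0.106,0.18,15]
    - [-0.605,0.18,0.05,-0.183,0.123,0.21,15]
    - [-0.692,0.206,0.059,-0.209,0.141,0.242,15]

```text
time_s: 14.0
tool_pos: [0.4473, -0.0167, 0.2899]
eef_rot: [168.5, -9.9, 65.3]
wrist_force: [-0.5, 0.2, -0.8]
width: 0.0234
grasp_force: 60.9
```

Emit:
send_rows:
  plan:
    - [-0.085,0.035,0.005,-0.026,0.018,0.03,15]
    - [-0.165,0.07,0.01,-0.052,0.035,0.06,15]
    - [-0.25,0.108,0.015,-0.078,0.053,0.09,15]
    - [-0.33,0.144,0.02,-0.105,0.07,0.12,15]
    - [-0.415,0.18,0.023,-0.13,0.088,0.15,15]
    - [-0.5,0.215,0.027,-0.157,0.106,0.18,15]
    - [-0.58,0.25,0.03,-0.183,0.123,0.21,15]
    - [-0.664,0.287,0.036,-0.209,0.141,0.242,15]

```text
time_s: 14.67
tool_pos: [0.446, -0.0885, 0.2806]
eef_rot: [163.6, -15.8, 59.1]
wrist_force: [1.3, 0.1, -1.1]
width: 0.0233
grasp_force: 60.9
```

Emit:
send_rows:
  plan:
    - [-0.08,0.045,0.003,-0.026,0.018,0.03,15]
    - [-0.16,0.09,0.006,-0.052,0.035,0.06,15]
    - [-0.235,0.137,0.01,-0.078,0.053,0.09,15]
    - [-0.31,0.183,0.012,-0.105,0.07,0.12,15]
    - [-0.39,0.23,0.015,-0.13,0.088,0.15,15]
    - [-0.47,0.275,0.018,-0.157,0.106,0.18,15]
    - [-0.55,0.32,0.02,-0.183,0.123,0.21,15]
    - [-0.625,0.366,0.024,-0.209,0.141,0.242,15]

```text
time_s: 15.33
tool_pos: [0.4447, -0.1604, 0.2712]
eef_rot: [159.2, -22.1, 53.3]
wrist_force: [-0.3, -0.7, -1.3]
width: 0.0233
grasp_force: 60.9
```

Run:
```python
from h import *
st=readout.state(); print({k:np.round(st[k],4) for k in ["time_s","qpos","tool_pos","eef_rot","wrist_force","width"]})
c=shot("wrist"); np.savez("w5",pos=st["tool_pos"],rot=st["eef_rot"],**c)
p,Rt=cur()
print(proj(c,p+Rt.apply([-.0009,.0006,.176])),proj(c,[.5499,-.1464,.0874]))
for t in ["selector","slot_centre"]: print(t,[(np.round(x["rect"]).tolist(),round(x["conf"],2)) for x in look_for(t,"wrist")[:2]])
save("w5",cv2.resize(c["img"][145:260,205:365],None,fx=5,fy=5,interpolation=cv2.INTER_CUBIC))
```

```text
{'time_s': np.float64(15.3333), 'qpos': array([ 70.5778,  15.4482, -54.5412, 128.9696,  -4.2412,  15.0207,
       -16.9506]), 'tool_pos': array([ 0.4447, -0.1604,  0.2712]), 'eef_rot': array([159.2032, -22.1394,  53.2733]), 'wrist_force': array([-0.2978, -0.7369, -1.3059]), 'width': np.float64(0.0233)}
[[282.8300121  208.95860444]] [[281.73850489 195.59171201]]
selector [([260.0, 171.0, 47.0, 45.0], 0.98), ([91.0, 2.0, 66.0, 24.0], 0.56)]
slot_centre [([261.0, 171.0, 42.0, 42.0], 0.69)]
```

View pics/w5.png

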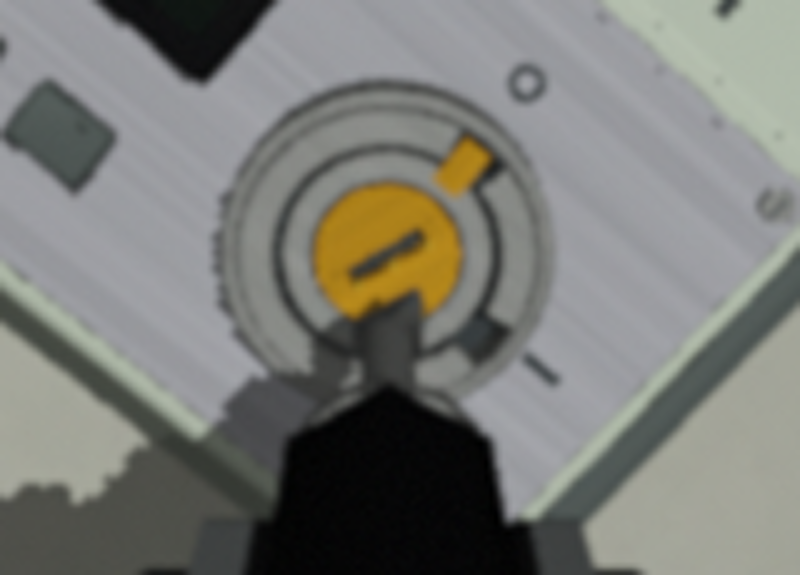

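Run:
```python
from h import *
c=dict(np.load("w5.npz")); Rt=R.from_euler("xyz",c["rot"],degrees=True); p=c["pos"]
T=np.linalg.inv(c["camera_from_world"]); print(Rt.inv().apply(T[:3,3]-p), Rt.inv().apply(T[:3,2]))
c1=dict(np.load("w1.npz"))
c4=dict(np.load("w4.npz")); R4=R.from_euler("xyz",[179.956,0,78.93],degrees=True); T4=np.linalg.inv(c4["camera_from_world"]); print(R4.inv().apply(T4[:3,3]-[.4499,.1272,.3082]),R4.inv().apply(T4[:3,2]))
# spindle and slot
hsv=cv2.cvtColor(c["img"],cv2.COLOR_RGB2HSV); m=cv2.inRange(hsv,(10,120,80),(35,255,255)); m[:,:262]=0; m[215:]=0
n,l,s,ce=cv2.connectedComponentsWithStats(m); k=1+np.argmax(s[1:,4]); print(s[1:],ce[1:])
def P(u,v): return np.array([u/5+205-.4,v/5+145-.4])
# triangulate slot centre
a=P(387.5,255.5); b=np.array([336/6.5+235-.42,328/6.3+140-.42])
o1,d1=ray(c,*a);o2,d2=ray(c1,*b); t=np.linalg.lstsq(np.c_[d1,-d2],o2-o1,rcond=None)[0]; q1,q2=o1+t[0]*d1,o2+t[1]*d2; print("tri",q1,q2)
S=(q1+q2)/2
def tool(uv,L):
    o,d=ray(c,*uv); o=Rt.inv().apply(o-p); d=Rt.inv().apply(d); return o+d*(L-o[2])/d[2]
for L in (.206,.212,.218):
    A,B=tool(P(350,275),L),tool(P(425,236),L); v=B-A; print(L,"slot mid",((A+B)/2*1000).round(2),"len",np.linalg.norm(v),"ang",np.degrees(np.arctan2(v[1],v[0])),
     "spindle w",np.linalg.norm(tool(P(314,256),L)-tool(P(463,256),L)))
for L in (.172,.176,.18):
    A,B=tool(P(356,323),L),tool(P(418,292),L); v=B-A; print(L,"tip mid",((A+B)/2*1000).round(2),"len",np.linalg.norm(v),"ang",np.degrees(np.arctan2(v[1],v[0])))
```

```text
[ 0.07320552  0.00172537 -0.070126  ] [ 2.88272290e-01  1.68553144e-04 -9.57548463e-01]
[ 0.07233711  0.00111675 -0.07056767] [ 2.88348474e-01  4.33834837e-05 -9.57525538e-01]
[[292 172  12  12  82]
 [268 182  29  27 587]] [[297.26829268 177.75609756]
 [281.8330494  194.48892675]]
tri [ 0.54937881 -0.14645906  0.08938015] [ 0.5493542  -0.14647004  0.08937266]
0.206 slot mid [  0.88   0.94 206.  ] len 0.015500902857113462 ang 61.746305956876576 spindle w 0.027122117982429847
0.212 slot mid [ -0.69   0.93 212.  ] len 0.01583772524464485 ang 61.746305956876576 spindle w 0.02771146020449001
0.218 slot mid [ -2.26   0.91 218.  ] len 0.016174547632176236 ang 61.746305956876576 spindle w 0.028300802426550174
0.172 tip mid [  1.13   0.96 172.  ] len 0.011276208984631221 ang 62.440500319464505
0.176 tip mid [-6.00e-02  9.50e-01  1.76e+02] len 0.011462495615282956 ang 62.440500319464554
0.18 tip mid [ -1.25   0.94 180.  ] len 0.0116487822459347 ang 62.44050031946455
```

Emit:
send_rows:
  plan:
    - [0,0,0.04,0,0,0,15]
    - [-0.003,0,0.08,0,0,0,15]
    - [-0.005,0,0.12,0,0,0,15]
    - [-0.007,0,0.16,0,0,0,15]
    - [-0.007,0,0.2,0,0,0,15]
    - [-0.007,0,0.24,0,0,0,15]
    - [-0.007,0,0.24,0,0,0,15]
    - [-0.007,0,0.24,0,0,0,15]

```text
time_s: 16.15
tool_pos: [0.4567, -0.1584, 0.2502]
eef_rot: [159.2, -22.1, 53.4]
wrist_force: [-0.2, 1.0, -1.7]
width: 0.0232
grasp_force: 60.9
```

Run:
```python
from h import *
st=readout.state(); print({k:np.round(st[k],4) for k in ["time_s","qpos","tool_pos","eef_rot","wrist_force","width"]})
c=shot("wrist"); np.savez("w6",pos=st["tool_pos"],rot=st["eef_rot"],**c)
for t in ["selector","slot_centre"]: print(t,[(np.round(x["rect"]).tolist(),round(x["conf"],2)) for x in look_for(t,"wrist")[:2]])
im=cv2.resize(c["img"][160:232,230:330],None,fx=8,fy=8,interpolation=cv2.INTER_CUBIC)
save("w6",np.clip(255*(im/255.)**.6,0,255).astype(np.uint8))
```

```text
{'time_s': np.float64(16.15), 'qpos': array([ 63.4904,  17.6828, -48.4739, 129.7324,  -1.4963,  11.291 ,
       -19.7788]), 'tool_pos': array([ 0.4567, -0.1584,  0.2502]), 'eef_rot': array([159.2189, -22.1191,  53.3578]), 'wrist_force': array([-0.2344,  1.0022, -1.7163]), 'width': np.float64(0.0232)}
selector [([260.0, 177.0, 44.0, 46.0], 0.62)]
slot_centre [([262.0, 178.0, 44.0, 43.0], 0.91)]
```

View pics/w6.png

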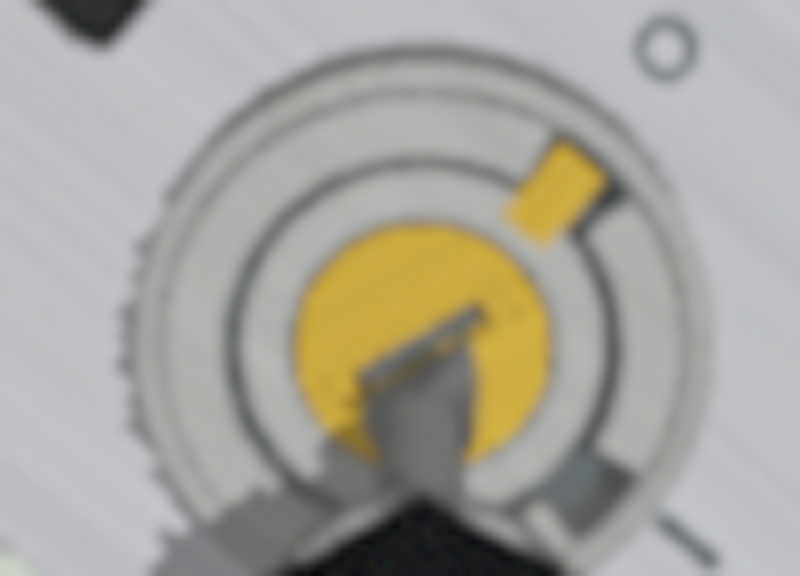

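Run:
```python
from h import *
c=dict(np.load("w6.npz")); Rt=R.from_euler("xyz",c["rot"],degrees=True); p=c["pos"]
# use mean hand-eye (avoids per-reading noise)
Cp=np.array([.0734,.0015,-.0704]); cz=np.array([.2884,0,-.9575]); cx=np.array([0,1,0]); cy=np.cross(cz,cx)
def tool(uv,L):
    d=(uv[0]-c["cx"])/c["fx"]*cx-(uv[1]-c["cy"])/c["fy"]*cy-cz; return Cp+d*(L-Cp[2])/d[2]
P5=lambda u,v:(u/5+205-.4,v/5+145-.4); P8=lambda u,v:(u/8+230-.44,v/8+160-.44)
print("tip",[ (1000*tool(P5(387,307.5),L)).round(2) for L in (.174,.176,.178)])
for L in (.206,.209,.212,.215): print(L,(1000*tool(P5(387.5,255.5),L)).round(2),(1000*tool(P8(422.5,345),L-.024)).round(2)-[.7,0,-24])
a,b=tool(P8(360,378),.188),tool(P8(485,312),.188); print("slot ang",np.degrees(np.arctan2(*(b-a)[[1,0]])),np.linalg.norm(b-a))
print("spindle",np.linalg.norm(tool(P8(293,345),.188)-tool(P8(553,345),.188)))
```

```text
tip [array([  0.62,   0.79, 174.  ]), array([3.00e-02, 7.80e-01, 1.76e+02]), array([ -0.57,   0.78, 178.  ])]
0.206 [  0.98   0.8  206.  ] [  0.53   1.08 206.  ]
0.209 [1.90e-01 7.90e-01 2.09e+02] [ -0.33   1.08 209.  ]
0.212 [ -0.59   0.78 212.  ] [ -1.19   1.07 212.  ]
0.215 [ -1.38   0.77 215.  ] [ -2.05   1.07 215.  ]
slot ang 61.23477474702387 0.015286193011590302
spindle 0.02786422754906827
```

Emit:
send_rows:
  plan:
    - [-0.002,0,0.015,0,0,0,15]
    - [-0.004,0,0.03,0,0,0,15]
    - [-0.006,0,0.045,0,0,0,15]
    - [-0.006,0.001,0.06,0,0,0,15]
    - [-0.006,0.001,0.075,0,0,0,15]
    - [-0.006,0.001,0.09,0,0,0,15]
    - [-0.006,0.001,0.09,0,0,0,15]
    - [-0.006,0.001,0.09,0,0,0,15]

```text
time_s: 16.97
tool_pos: [0.4608, -0.1586, 0.2423]
eef_rot: [159.2, -22.1, 53.3]
wrist_force: [0.6, 0.4, -1.0]
width: 0.023
grasp_force: 60.9
```

```bash
cat > st.py <<'E'
from h import *
st=readout.state(); Rt=R.from_euler("xyz",st["eef_rot"],degrees=True)
print({k:np.round(st[k],4).tolist() for k in ["time_s","qpos","tool_pos","eef_rot"]}, "F tool",Rt.inv().apply(st["wrist_force"]).round(2),"M tool",Rt.inv().apply(st["torque"]).round(3))
E
python3 st.py
python3 - <<'E'
from h import *
c=shot("wrist"); np.savez("w7",**c)
g=c["img"]; s=g[192:216,262:304]
hsv=cv2.cvtColor(s,cv2.COLOR_RGB2HSV)
for r in range(s.shape[0]): print(192+r," ".join("OO" if 10<=h[0]<=35 and h[1]>120 and h[2]>80 else "%2d"%(v.mean()/3) for h,v in zip(hsv[r],s[r])))
E
```

```text
{'time_s': 16.9667, 'qpos': [63.3725, 19.2507, -49.5044, 129.9693, 7.7347, 10.0643, -29.0296], 'tool_pos': [0.4608, -0.1586, 0.2423], 'eef_rot': [159.2032, -22.1165, 53.3307]} F tool [ 0.28 -0.24  1.14] M tool [ 0.447 -0.572  0.062]
192 29 38 44 46 46 46 46 44 39 33 OO OO OO OO OO OO OO OO OO OO OO OO OO OO OO OO OO OO OO OO 33 37 41 44 45 44 44 45 44 37 25 21
193 36 43 46 46 46 46 44 38 31 OO OO OO OO OO OO OO OO OO OO OO OO OO OO OO OO OO OO OO OO OO OO OO 34 40 44 46 46 46 46 42 31 20
194 41 46 47 46 46 44 39 32 OO OO OO OO OO OO OO OO OO OO OO OO OO OO OO OO OO OO OO OO OO OO OO OO OO 33 41 45 46 46 46 45 38 25
195 45 47 47 47 45 40 32 OO OO OO OO OO OO OO OO OO OO OO OO OO OO OO OO OO OO OO OO OO OO OO OO OO OO OO 35 43 46 46 46 46 42 32
196 46 47 48 47 43 35 OO OO OO OO OO OO OO OO OO OO OO OO OO OO OO OO OO OO OO OO OO OO OO OO OO OO OO OO 31 37 43 46 46 46 45 38
197 46 47 47 46 40 32 OO OO OO OO OO OO OO OO OO OO OO OO OO OO OO OO OO OO OO OO OO OO OO OO OO OO OO OO OO 33 40 45 46 46 46 42
198 45 46 46 44 37 OO OO OO OO OO OO OO OO OO OO OO OO OO OO OO OO OO OO OO OO OO OO OO
[... 1552 characters left out ...]
18 20 OO OO OO OO OO OO OO OO OO 36 40 45 45 46 45
211 46 47 46 43 37 OO OO OO OO OO OO OO OO 14 12 13 14 17 19 20 21 22 22 21 19 18 19 OO OO OO OO OO OO OO OO OO 37 43 45 46 46 43
212 46 46 46 45 40 OO OO OO OO OO OO OO OO 17 14 14 15 17 19 20 22 22 22 22 20 17 19 OO OO OO OO OO OO OO OO 37 40 45 46 46 45 41
213 46 46 46 45 42 38 OO OO OO OO OO OO OO 18 15 14 15 17 19 20 21 22 22 22 21 17 19 OO OO OO OO OO OO OO OO 38 43 46 46 46 45 38
214 44 46 46 46 44 41 39 OO OO OO OO OO OO 18 15 13 15 17 19 20 21 22 22 22 21 18 19 OO OO OO OO OO OO OO 36 41 45 46 47 46 43 32
215 40 45 47 46 45 44 42 OO OO OO OO OO OO OO 16 14 15 17 19 20 21 22 22 22 21 18 OO OO OO OO OO OO OO 36 39 44 45 46 46 44 38 25
```

Emit:
send_rows:
  plan:
    - [0,0,0.008,0,0,0,15]
    - [0,0,0.016,0,0,0,15]
    - [0,0,0.024,0,0,0,15]
    - [0,0,0.032,0,0,0,15]
    - [0,0,0.04,0,0,0,15]
    - [0,0,0.048,0,0,0,15]
    - [0,0,0.055,0,0,0,15]
    - [0,0,0.055,0,0,0,15]

```text
time_s: 17.68
tool_pos: [0.4635, -0.1582, 0.2377]
eef_rot: [159.2, -22.1, 53.3]
wrist_force: [0.2, 0.9, -1.9]
width: 0.0236
grasp_force: 61.0
```

```bash
python3 st.py
```

```text
{'time_s': 17.6833, 'qpos': [65.2318, 20.9816, -53.1677, 130.0772, 22.9585, 10.0753, -44.3828], 'tool_pos': [0.4635, -0.1582, 0.2377], 'eef_rot': [159.1987, -22.1291, 53.3331]} F tool [ 0.02 -1.09  1.76] M tool [ 0.588 -0.342  0.008]
```

```bash
cat > ik.py <<'E'
from h import *
from scipy.optimize import least_squares
s=np.array([-1,1,-1,1,-1,1,-1])
D=[([71.1897,29.1256,-13.6088,86.0076,7.2014,65.8269,-8.8697],[.26248,-.56681,.30304]),([55.471,8.099,-32.469,128.634,-31.585,21.151,-32.058],[.432,-.156,.295]),
([4.527,15.108,-29.446,107.376,8.562,59.654,-122.519],[.448,.122,.320]),([15.775,23.099,-47.96,112.759,21.445,53.218,-53.655],[.450,.126,.255]),
([70.5778,15.4482,-54.5412,128.9696,-4.2412,15.0207,-16.9506],[.4447,-.1604,.2712]),([63.4904,17.6828,-48.4739,129.7324,-1.4963,11.291,-19.7788],[.4567,-.1584,.2502]),
([65.2318,20.9816,-53.1677,130.0772,22.9585,10.0753,-44.3828],[.4635,-.1582,.2377]),([18.205,19.567,-50.133,107.942,17.241,60.335,-50.036],[.45,.127,.308])]
def chain(q,L):
    q=np.array(q)*s; E=lambda a,x:R.from_euler(a,x,degrees=True)
    A=E("ZYZ",q[:3]); p=np.array([L[6],L[7],L[0]]); p=p+A.apply([L[4],0,L[1]]); B=A*E("Y",q[3]); p=p+B.apply([L[5],0,0]); B=B*E("Z",q[4])
    p=p+B.apply([0,0,L[2]]); C=B*E("Y",q[5])*E("Z",q[6]); p=p+C.apply([0,0,L[3]]); return p,C*E("Z",90)
f=least_squares(lambda L:np.concatenate([chain(q,L)[0]-p for q,p in D]),[.3,.4,.4,.2,0,0,0,0])
L=f.x
if __name__=="__main__":
    print(L.round(4),(f.fun.reshape(-1,3)*1000).round(1))
    q0=np.array(D[6][0]); p0,R0=chain(q0,L)
    lo=np.array([-176,-13,-81,1,-87,10.06,-400]); hi=np.array([176,117,77,143,267,112,400])
    q=q0
    for dz,tw in [(0,0),(.003,0),(.006,0),(.009,0),(.009,30),(.009,60),(.009,100)]:
        Rt=R0*R.from_euler("z",tw,degrees=True); P=p0+R0.apply([0,0,dz]); 
        g=lambda x:np.r_[(chain(x,L)[0]-P)*1000,(chain(x,L)[1].inv()*Rt).as_rotvec(degrees=True),(x-q)*.003]
        q=least_squares(g,np.clip(q,lo+1e-3,hi),bounds=(lo,hi)).x; print(dz,tw,q.round(1),np.abs(g(q)[:6]).max().round(3))
E
python3 ik.py
```

```text
[ 0.1776  0.5854  0.3617  0.2602  0.001  -0.0251 -0.0021 -0.0108] [[13.8  1.5 -0.7]
 [ 0.3  2.6 -2.3]
 [-9.5  6.7  1.2]
 [-1.1  1.5  3. ]
 [-0.2 -3.4 -1.1]
 [ 1.6 -3.7 -1.5]
 [ 1.6 -6.  -1.4]
 [-6.4  0.8  2.8]]
0 0 [ 65.2  21.  -53.2 130.1  23.   10.1 -44.4] 0.0
0.003 0 [ 65.4  21.6 -54.  130.2  28.5  10.1 -50. ] 0.002
0.006 0 [ 65.4  22.2 -54.5 130.3  33.3  10.1 -54.9] 0.001
0.009 0 [ 65.2  22.8 -54.8 130.3  37.6  10.1 -59.2] 0.001
0.009 30 [ 65.2  22.8 -54.8 130.3  37.5  10.1 -89.2] 0.003
0.009 60 [  65.2   22.8  -54.8  130.3   37.5   10.1 -119.2] 0.004
0.009 100 [  65.2   22.8  -54.8  130.3   37.5   10.1 -159.2] 0.005
```

Emit:
send_rows:
  plan:
    - [0,0,0.005,0,0,0,15]
    - [0,0,0.01,0,0,0,15]
    - [0,0,0.015,0,0,0,15]
    - [0,0,0.02,0,0,0,15]
    - [0,0,0.025,0,0,0,15]
    - [0,0,0.03,0,0,0,15]
    - [0,0,0.03,0,0,0,15]
    - [0,0,0.03,0,0,0,15]

```text
time_s: 18.35
tool_pos: [0.465, -0.1581, 0.2351]
eef_rot: [159.2, -22.1, 53.3]
wrist_force: [-3.9, 1.9, 4.6]
width: 0.0236
grasp_force: 61.8
```

```bash
python3 st.py
```

```text
{'time_s': 18.35, 'qpos': [65.4446, 21.6469, -53.9777, 130.1416, 28.3588, 10.0765, -49.8119], 'tool_pos': [0.465, -0.1581, 0.2351], 'eef_rot': [159.1821, -22.1205, 53.331]} F tool [ 0.98 -2.3  -5.76] M tool [ 0.901 -0.115 -0.02 ]
```

Emit:
send_rows:
  plan:
    - [0,0,0,0,0,0.05,15]
    - [0,0,0,0,0,0.1,15]
    - [0,0,0,0,0,0.15,15]
    - [0,0,0,0,0,0.2,15]
    - [0,0,0,0,0,0.25,15]
    - [0,0,0,0,0,0.3,15]
    - [0,0,0,0,0,0.35,15]
    - [0,0,0,0,0,0.4,15]

```text
time_s: 19.02
tool_pos: [0.465, -0.158, 0.2352]
eef_rot: [164.3, -25.9, 40.8]
wrist_force: [-3.6, 1.8, 3.5]
width: 0.023
grasp_force: 61.8
```

```bash
python3 st.py
python3 - <<'E'
from h import *
c=shot("wrist"); np.savez("w8",**c)
s=c["img"][190:216,262:304]
hsv=cv2.cvtColor(s,cv2.COLOR_RGB2HSV)
for r in range(s.shape[0]): print(190+r," ".join("OO" if 10<=h[0]<=35 and h[1]>120 and h[2]>80 else "%2d"%(v.mean()/3) for h,v in zip(hsv[r],s[r])))
E
```

```text
{'time_s': 19.0167, 'qpos': [65.4228, 21.6332, -53.9567, 130.1407, 28.2771, 10.0647, -61.8013], 'tool_pos': [0.465, -0.158, 0.2352], 'eef_rot': [164.3024, -25.9233, 40.7929]} F tool [ 0.12 -2.53 -4.73] M tool [ 0.957 -0.133 -0.097]
190 41 33 25 25 32 40 44 46 46 47 47 47 47 47 46 45 43 42 41 40 40 40 41 42 44 45 45 45 44 42 OO OO OO OO OO 37 29 23 28 38 44 45
191 33 25 25 33 40 44 46 46 46 46 47 46 45 43 40 37 35 34 34 34 33 32 34 35 37 39 41 43 45 44 43 OO OO OO OO 42 38 30 25 29 38 43
192 25 25 33 41 45 45 46 46 46 45 44 41 38 35 33 OO OO OO OO OO OO OO OO OO OO 32 34 37 40 43 45 44 43 OO 43 44 43 38 29 23 28 38
193 24 33 41 45 46 46 46 45 44 41 37 34 33 OO OO OO OO OO OO OO OO OO OO OO OO OO OO OO 33 37 41 44 44 45 45 45 45 43 37 27 23 30
194 32 40 45 46 46 46 46 44 39 35 32 OO OO OO OO OO OO OO OO OO OO OO OO OO OO OO OO OO OO OO 34 39 43 45 46 46 45 45 43 35 25 25
195 39 44 45 46 46 46 44 38 32 OO OO OO OO OO OO OO OO OO OO OO OO OO OO OO OO OO OO OO OO OO OO 31 37 43 45 45 46 45 45 41 32 23
196 43 45 46 46 46 43 38 31 OO OO OO OO OO OO OO OO OO OO OO OO OO OO OO OO OO OO OO OO 
[... 1811 characters left out ...]
17 20 OO OO OO OO OO OO OO OO OO OO 35 41 45 45 45
211 47 44 37 OO OO OO OO OO OO OO OO OO OO OO 17 15 16 18 20 21 22 22 22 21 18 16 19 OO OO OO OO OO OO OO OO OO OO 36 42 45 45 45
212 48 46 41 34 OO OO OO OO OO OO OO OO OO 19 15 15 16 18 20 21 22 22 22 21 19 17 20 OO OO OO OO OO OO OO OO OO OO 38 43 45 45 45
213 48 48 44 36 OO OO OO OO OO OO OO OO OO 15 14 15 17 18 20 22 22 22 22 22 20 16 19 OO OO OO OO OO OO OO OO OO 37 40 44 46 46 45
214 48 48 46 40 OO OO OO OO OO OO OO OO OO 17 13 15 16 18 20 21 22 22 22 21 19 16 19 OO OO OO OO OO OO OO OO OO 38 42 45 46 46 45
215 47 47 47 44 39 OO OO OO OO OO OO OO OO OO 14 15 17 19 20 21 22 22 22 21 20 18 OO OO OO OO OO OO OO OO OO 35 39 44 45 45 45 43
```

Emit:
send_rows:
  plan:
    - [0,0,0,0,0,-0.1,15]
    - [0,0,0.005,0,0,-0.2,15]
    - [0,0,0.011,0,0,-0.2,15]
    - [0,0,0.017,0,0,-0.2,15]
    - [0,0,0.023,0,0,-0.2,15]
    - [0,0,0.029,0,0,-0.2,15]
    - [0,0,0.035,0,0,-0.2,15]
    - [0,0,0.035,0,0,-0.2,15]

```text
time_s: 19.73
tool_pos: [0.4668, -0.1578, 0.2323]
eef_rot: [161.6, -24.1, 47.2]
wrist_force: [-6.8, 1.7, 8.6]
width: 0.0232
grasp_force: 62.8
```

```bash
python3 st.py
```

```text
{'time_s': 19.7333, 'qpos': [65.7273, 22.4622, -55.0195, 130.2082, 34.9216, 10.2347, -62.3795], 'tool_pos': [0.4668, -0.1578, 0.2323], 'eef_rot': [161.5542, -24.1232, 47.2303]} F tool [  0.44  -2.93 -10.74] M tool [ 1.012 -0.139  0.009]
```

Emit:
send_rows:
  plan:
    - [0,0,0.003,0,0,0,15]
    - [0,0,0.006,0,0,0,15]
    - [0,0,0.008,0,0,0,15]
    - [0,0,0.008,0,0,0,15]
    - [0,0,0.008,0,0,0,15]
    - [0,0,0.008,0,0,0,15]
    - [0,0,0.008,0,0,0,15]
    - [0,0,0.008,0,0,0,15]

```text
time_s: 20.4
tool_pos: [0.467, -0.1577, 0.2319]
eef_rot: [161.5, -24.1, 47.2]
wrist_force: [-12.6, 1.0, 18.7]
width: 0.0233
grasp_force: 64.0
```

```bash
python3 st.py
```

```text
{'time_s': 20.4, 'qpos': [65.6927, 22.5361, -55.0824, 130.2305, 35.8699, 10.2376, -63.3359], 'tool_pos': [0.467, -0.1577, 0.2319], 'eef_rot': [161.511, -24.0956, 47.2438]} F tool [  0.49  -3.04 -22.38] M tool [ 1.356 -0.115  0.011]
```

Emit:
send_rows:
  plan:
    - [0,0,-0.004,0,0,0,15]
    - [0,0,-0.004,0,0,0.1,15]
    - [0,0,-0.004,0,0,0.2,15]
    - [0,0,-0.004,0,0,0.32,15]
    - [0,0,-0.004,0,0,0.44,15]
    - [0,0,-0.004,0,0,0.56,15]
    - [0,0,-0.004,0,0,0.68,15]
    - [0,0,-0.004,0,0,0.8,15]

```text
time_s: 21.07
tool_pos: [0.4668, -0.1578, 0.2321]
eef_rot: [173.6, -29.4, 20.8]
wrist_force: [-9.0, 1.6, 14.1]
width: 0.0231
grasp_force: 63.1
```

```bash
python3 st.py
python3 - <<'E'
from h import *
c=shot("wrist"); np.savez("w9",**c)
hsv=cv2.cvtColor(c["img"],cv2.COLOR_RGB2HSV); m=cv2.inRange(hsv,(10,110,70),(35,255,255)); m[:,:250]=0;m[:,330:]=0;m[:160]=0;m[240:]=0
n,l,s,ce=cv2.connectedComponentsWithStats(m); print([(a.tolist(),b.round(1).tolist()) for a,b in zip(s[1:],ce[1:]) if a[4]>15])
E
```

```text
{'time_s': 21.0667, 'qpos': [65.6141, 22.4515, -54.8954, 130.2238, 34.9898, 10.185, -86.6162], 'tool_pos': [0.4668, -0.1578, 0.2321], 'eef_rot': [173.6404, -29.4031, 20.7635]} F tool [  0.06  -2.86 -16.51] M tool [ 1.032 -0.649 -0.029]
[([290, 186, 8, 7, 33], [293.3, 189.6]), ([265, 192, 34, 31, 679], [281.1, 206.1])]
```

Emit:
send_rows:
  plan:
    - [0,0,0,0,0,0.12,15]
    - [0,0,0,0,0,0.24,15]
    - [0,0,0,0,0,0.37,15]
    - [0,0,0,0,0,0.5,15]
    - [0,0,0,0,0,0.62,15]
    - [0,0,0,0,0,0.75,15]
    - [0,0,0,0,0,0.87,15]
    - [0,0,0,0,0,1,15]

```text
time_s: 21.78
tool_pos: [0.4667, -0.1578, 0.232]
eef_rot: [-169.4, -28.2, -13.6]
wrist_force: [-9.4, 1.8, 13.2]
width: 0.0231
grasp_force: 63.2
```

```bash
cat > lug.py <<'E'
from h import *
c=shot("wrist"); np.savez("wl",**c)
hsv=cv2.cvtColor(c["img"],cv2.COLOR_RGB2HSV); m=cv2.inRange(hsv,(10,110,70),(35,255,255)); m[:,:250]=0;m[:,330:]=0;m[:160]=0;m[240:]=0
n,l,s,ce=cv2.connectedComponentsWithStats(m); print([(a.tolist(),b.round(1).tolist()) for a,b in zip(s[1:],ce[1:]) if a[4]>8])
S=np.array([.549,-.1464,.0885]); n,xs,ys=panel(8)
for a,b in zip(s[1:],ce[1:]):
    if 8<a[4]<150:
        o,d=ray(c,*b); P=o+d*((S-o)@n)/(d@n); r=P-S; print("lug cw angle",-np.degrees(np.arctan2(r@ys,r@xs)).round(1),"r mm",(np.linalg.norm(r)*1000).round(1))
E
python3 st.py; python3 lug.py
```

```text
{'time_s': 21.7833, 'qpos': [65.507, 22.3997, -54.7138, 130.228, 34.5544, 10.1356, -116.1706], 'tool_pos': [0.4667, -0.1578, 0.232], 'eef_rot': [-169.4204, -28.2433, -13.5776]} F tool [ -2.2   -2.51 -16.01] M tool [ 0.56  -1.09  -0.081]
[([290, 188, 8, 6, 29], [293.3, 190.3]), ([265, 193, 34, 30, 658], [281.1, 206.2])]
lug cw angle 47.1 r mm 19.3
```

Emit:
send_rows:
  plan:
    - [0,0,0,0,0,0.12,15]
    - [0,0,0,0,0,0.24,15]
    - [0,0,0,0,0,0.37,15]
    - [0,0,0,0,0,0.5,15]
    - [0,0,0,0,0,0.62,15]
    - [0,0,0,0,0,0.75,15]
    - [0,0,0,0,0,0.87,15]
    - [0,0,0,0,0,1,15]

```text
time_s: 22.5
tool_pos: [0.4665, -0.1579, 0.2319]
eef_rot: [-156.5, -19.2, -44.9]
wrist_force: [-9.5, 1.5, 13.8]
width: 0.0233
grasp_force: 63.2
```

```bash
python3 st.py; python3 lug.py
```

```text
{'time_s': 22.5, 'qpos': [65.4568, 22.3736, -54.6212, 130.2425, 34.3345, 10.1208, -145.9512], 'tool_pos': [0.4665, -0.1579, 0.2319], 'eef_rot': [-156.5145, -19.1846, -44.9418]} F tool [ -2.86  -1.06 -16.57] M tool [-0.219 -1.37  -0.06 ]
[([290, 183, 13, 11, 63], [296.6, 188.5]), ([265, 193, 35, 31, 676], [281.4, 206.8])]
lug cw angle 79.8 r mm 21.7
```

Emit:
send_rows:
  plan:
    - [0,0,0,0,0,0.08,15]
    - [0,0,0,0,0,0.16,15]
    - [0,0,0,0,0,0.24,15]
    - [0,0,0,0,0,0.32,15]
    - [0,0,0,0,0,0.4,15]
    - [0,0,0,0,0,0.44,15]
    - [0,0,0,0,0,0.44,15]
    - [0,0,0,0,0,0.44,15]

```text
time_s: 23.22
tool_pos: [0.4664, -0.1578, 0.2318]
eef_rot: [-153.0, -13.6, -57.2]
wrist_force: [-10.2, 1.4, 13.8]
width: 0.0234
grasp_force: 63.2
```

```bash
python3 st.py; python3 lug.py
```

```text
{'time_s': 23.2167, 'qpos': [65.4414, 22.3631, -54.5978, 130.2527, 34.2645, 10.1181, -158.916], 'tool_pos': [0.4664, -0.1578, 0.2318], 'eef_rot': [-153.0417, -13.5999, -57.2232]} F tool [ -3.28   0.14 -16.91] M tool [-0.513 -1.36  -0.063]
[([291, 181, 12, 13, 106], [296.2, 186.8]), ([265, 193, 35, 31, 665], [281.4, 206.6])]
lug cw angle 90.1 r mm 22.6
```

Emit:
send_rows:
  plan:
    - [0,0,0,0,0,0.05,15]
    - [0,0,0,0,0,0.07,15]
    - [0,0,-0.01,0,0,0.07,15]
    - [0,0,-0.02,0,0,0.07,15]
    - [0,0,-0.03,0,0,0.07,15]
    - [0,0,-0.04,0,0,0.07,15]
    - [0,0,-0.055,0,0,0.07,15]
    - [0,0,-0.06,0,0,0.07,15]

```text
time_s: 23.93
tool_pos: [0.4635, -0.1582, 0.2367]
eef_rot: [-152.6, -12.6, -59.2]
wrist_force: [1.6, 1.6, -5.5]
width: 0.0233
grasp_force: 60.6
```

```bash
python3 st.py; python3 lug.py
```

```text
{'time_s': 23.9333, 'qpos': [67.5222, 22.2072, -56.9005, 130.108, 33.4583, 11.1195, -160.2627], 'tool_pos': [0.4635, -0.1582, 0.2367], 'eef_rot': [-152.5736, -12.5644, -59.1611]} F tool [-1.77  0.5   5.7 ] M tool [-0.618 -0.838  0.01 ]
[([290, 179, 12, 14, 109], [295.4, 185.7]), ([265, 193, 35, 30, 672], [281.6, 206.4])]
lug cw angle 92.0 r mm 21.9
```

Emit:
send_rows:
  plan:
    - [0,0,0,0,0,-0.08,15]
    - [0,0,0,0,0,-0.15,15]
    - [0,0,-0.02,0,0,-0.15,15]
    - [0,0,-0.05,0,0,-0.15,15]
    - [0,0,-0.08,0,0,-0.15,15]
    - [0,0,-0.12,0,0,-0.15,15]
    - [0,0,-0.16,0,0,-0.15,15]
    - [0,0,-0.2,0,0,-0.15,15]

```text
time_s: 24.65
tool_pos: [0.4543, -0.16, 0.2551]
eef_rot: [-153.5, -14.7, -55.1]
wrist_force: [-0.3, -0.4, -0.9]
width: 0.0232
grasp_force: 61.0
```

```bash
python3 st.py; python3 lug.py
python3 - <<'E'
from h import *
c=np.load("wl.npz"); s=c["img"][168:200,278:318]
hsv=cv2.cvtColor(s,cv2.COLOR_RGB2HSV)
for r in range(s.shape[0]): print(168+r," ".join("OO" if 10<=h[0]<=35 and h[1]>110 and h[2]>70 else "%2d"%(v.mean()/3) for h,v in zip(hsv[r],s[r])))
E
```

```text
{'time_s': 24.65, 'qpos': [74.9866, 21.8011, -65.3465, 129.4903, 32.4827, 14.7258, -154.9899], 'tool_pos': [0.4543, -0.16, 0.2551], 'eef_rot': [-153.4531, -14.6987, -55.1175]} F tool [-0.02  0.82  0.62] M tool [-0.627 -0.344  0.011]
[([292, 177, 12, 13, 94], [297.3, 182.8]), ([268, 188, 31, 30, 572], [283.0, 200.8])]
lug cw angle 92.1 r mm 21.9
168 25 27 28 28 28 28 28 27 25 24 23 22 20 19 20 22 26 34 42 46 48 54 58 58 58 57 57 56 57 56 56 56 57 57 57 57 56 56 57 58
169 36 38 39 39 39 39 39 38 37 35 34 32 30 27 25 23 21 21 24 26 30 42 52 56 58 57 56 55 56 56 56 56 57 57 57 56 56 57 57 58
170 43 43 43 43 43 43 43 42 42 41 41 40 39 38 36 34 30 26 22 19 19 26 37 45 52 55 51 48 51 55 56 57 57 57 57 56 56 57 58 59
171 42 41 40 40 40 40 40 40 41 41 41 41 41 41 41 41 39 36 32 28 24 21 22 28 39 47 42 35 41 50 56 57 57 57 56 56 56 57 58 58
172 38 36 35 35 35 34 35 36 37 37 37 37 37 39 41 42 42 41 40 37 33 29 24 21 25 34 32 27 30 42 51 56 57 57 56 56 57 58 58 58
173 39 40 40 40 40 39 40 41 40 40 39 37 36 36 37 38 38 40 41 41 40 38 34 29 24 22 21 22 25 32 41 47 52 56 56 57 58 58 58 57
174 45 46
[... 2514 characters left out ...]
OO OO OO OO OO 33 40 45 46 47 46 43 33 21 24 38 45 46 47 46 47 45 40 38 41 41 34
195 OO OO OO OO OO OO OO OO OO OO OO OO OO OO OO OO OO OO OO 35 43 46 46 47 45 39 26 22 34 43 46 47 47 47 46 41 39 42 42 36
196 OO OO OO OO OO OO OO OO OO OO OO OO OO OO OO OO OO OO OO OO 40 45 46 46 46 42 31 21 29 41 46 47 47 47 46 42 39 41 44 38
197 OO OO OO OO OO OO OO OO OO OO OO OO OO OO OO OO OO OO OO OO 38 43 46 46 46 45 35 22 24 37 45 47 47 47 46 43 39 41 44 39
198 OO OO OO OO OO OO OO OO OO OO OO OO OO OO OO OO OO OO OO OO OO 41 46 47 46 45 38 24 21 35 45 47 47 46 46 44 39 39 43 40
199 OO OO OO OO OO OO OO OO OO OO 18 21 OO OO OO OO OO OO OO OO OO 39 45 47 47 46 40 26 19 33 44 47 46 42 42 42 36 33 39 36
```

Emit:
send_rows:
  plan:
    - [0,0,-0.05,0,0,0,15]
    - [0,0,-0.1,0,0,-0.1,15]
    - [0,0,-0.15,0,0,-0.25,15]
    - [0,0,-0.2,0,0,-0.4,15]
    - [0,0,-0.25,0,0,-0.55,15]
    - [0,0,-0.3,0,0,-0.7,15]
    - [0,0,-0.3,0,0,-0.85,15]
    - [0,0,-0.3,0,0,-1,15]

```text
time_s: 25.37
tool_pos: [0.4394, -0.1623, 0.2808]
eef_rot: [-164.1, -25.9, -25.1]
wrist_force: [-1.2, 0.6, -1.6]
width: 0.0235
grasp_force: 61.0
```

```bash
python3 st.py
python3 - <<'E'
from h import *
go([.4499,.1272,.312], R.from_euler("xyz",[180,0,78.9],degrees=True))
E
```

```text
{'time_s': 25.3667, 'qpos': [86.7384, 23.3889, -80.2268, 128.4792, 36.2556, 21.5148, -129.093], 'tool_pos': [0.4394, -0.1623, 0.2808], 'eef_rot': [-164.1418, -25.8998, -25.1157]} F tool [-1.9   0.15  0.82] M tool [-0.36  -0.641  0.038]
[-0.1767, -0.5553, -0.0035, 0.081, -0.2132, -0.6518]
[0.0209, -0.5817, 0.0297, 0.081, -0.2132, -0.6518]
[0.2182, -0.5389, 0.0402, 0.081, -0.2132, -0.6518]
[0.3896, -0.4326, 0.0268, 0.081, -0.2132, -0.6518]
[0.5129, -0.2766, -0.009, 0.081, -0.2132, -0.6518]
```

Emit:
send_rows:
  plan:
    - [-0.02,-0.07,0,0.01,-0.027,-0.08,15]
    - [-0.04,-0.14,0,0.02,-0.053,-0.16,15]
    - [-0.065,-0.21,0,0.03,-0.08,-0.245,15]
    - [-0.09,-0.28,0,0.04,-0.107,-0.325,15]
    - [-0.11,-0.35,0,0.05,-0.133,-0.41,15]
    - [-0.13,-0.415,0,0.06,-0.16,-0.49,15]
    - [-0.155,-0.485,0,0.07,-0.187,-0.57,15]
    - [-0.177,-0.555,0,0.08,-0.213,-0.65,15]

```text
time_s: 26.03
tool_pos: [0.4419, -0.1038, 0.2867]
eef_rot: [-171.2, -23.7, -2.7]
wrist_force: [0.3, -0.1, -1.1]
width: 0.0234
grasp_force: 61.0
```

```bash
python3 st.py
```

```text
{'time_s': 26.0333, 'qpos': [80.2115, 22.1851, -80.973, 125.9813, 26.5189, 28.4917, -107.2419], 'tool_pos': [0.4419, -0.1038, 0.2867], 'eef_rot': [-171.1888, -23.7257, -2.6789]} F tool [-0.18  0.3   1.08] M tool [-0.241 -0.553  0.038]
```

Limits hold (clamped at −81). Continue.

Emit:
send_rows:
  plan:
    - [0,-0.07,0,0.01,-0.027,-0.08,15]
    - [0.005,-0.145,0.01,0.02,-0.053,-0.16,15]
    - [0.01,-0.22,0.01,0.03,-0.08,-0.245,15]
    - [0.01,-0.29,0.015,0.04,-0.107,-0.325,15]
    - [0.01,-0.365,0.02,0.05,-0.133,-0.41,15]
    - [0.015,-0.435,0.02,0.06,-0.16,-0.49,15]
    - [0.02,-0.51,0.025,0.07,-0.187,-0.57,15]
    - [0.02,-0.58,0.03,0.08,-0.213,-0.65,15]

```text
time_s: 26.7
tool_pos: [0.4441, -0.0458, 0.293]
eef_rot: [-176.8, -19.3, 19.0]
wrist_force: [-0.0, -0.4, -1.3]
width: 0.0232
grasp_force: 61.0
```

Emit:
send_rows:
  plan:
    - [0.027,-0.067,0.005,0.01,-0.027,-0.08,15]
    - [0.055,-0.135,0.01,0.02,-0.053,-0.16,15]
    - [0.08,-0.2,0.015,0.03,-0.08,-0.245,15]
    - [0.11,-0.27,0.02,0.04,-0.107,-0.325,15]
    - [0.135,-0.335,0.025,0.05,-0.133,-0.41,15]
    - [0.165,-0.405,0.03,0.06,-0.16,-0.49,15]
    - [0.19,-0.47,0.035,0.07,-0.187,-0.57,15]
    - [0.218,-0.54,0.04,0.08,-0.213,-0.65,15]

```text
time_s: 27.37
tool_pos: [0.4461, 0.0125, 0.299]
eef_rot: [179.8, -13.3, 39.6]
wrist_force: [0.6, 0.2, -1.3]
width: 0.0231
grasp_force: 61.0
```

```bash
python3 st.py
python3 - <<'E'
from h import *
go([.4499,.1272,.312], R.from_euler("xyz",[180,0,78.9],degrees=True),2)
E
```

```text
{'time_s': 27.3667, 'qpos': [59.1796, 23.9647, -80.8952, 118.2348, 26.1931, 47.4186, -84.8356], 'tool_pos': [0.4461, 0.0125, 0.299], 'eef_rot': [179.8323, -13.3439, 39.5658]} F tool [0.29 0.26 1.45] M tool [ 0.013 -0.323 -0.002]
[0.3848, -0.4301, 0.023, 0.079, -0.2126, -0.6529]
[0.5074, -0.2757, -0.0125, 0.079, -0.2126, -0.6529]
```

Emit:
send_rows:
  plan:
    - [0.05,-0.055,0.003,0.01,-0.027,-0.08,15]
    - [0.1,-0.11,0.006,0.02,-0.053,-0.16,15]
    - [0.145,-0.16,0.01,0.03,-0.08,-0.245,15]
    - [0.19,-0.215,0.012,0.04,-0.107,-0.325,15]
    - [0.24,-0.27,0.015,0.05,-0.133,-0.41,15]
    - [0.29,-0.32,0.018,0.06,-0.16,-0.49,15]
    - [0.335,-0.375,0.02,0.07,-0.187,-0.57,15]
    - [0.385,-0.43,0.023,0.079,-0.213,-0.653,15]

```text
time_s: 28.03
tool_pos: [0.4482, 0.0699, 0.3055]
eef_rot: [178.8, -6.7, 59.4]
wrist_force: [-1.2, 0.3, -1.1]
width: 0.0231
grasp_force: 61.0
```

Emit:
send_rows:
  plan:
    - [0.063,-0.035,0,0.01,-0.027,-0.08,15]
    - [0.127,-0.07,-0.003,0.02,-0.053,-0.16,15]
    - [0.19,-0.105,-0.005,0.03,-0.08,-0.245,15]
    - [0.254,-0.14,-0.006,0.04,-0.107,-0.325,15]
    - [0.317,-0.172,-0.008,0.05,-0.133,-0.41,15]
    - [0.38,-0.207,-0.01,0.06,-0.16,-0.49,15]
    - [0.444,-0.24,-0.012,0.07,-0.187,-0.57,15]
    - [0.507,-0.276,-0.013,0.079,-0.213,-0.653,15]

```text
time_s: 28.7
tool_pos: [0.4504, 0.1272, 0.3121]
eef_rot: [-180.0, -0.0, 78.9]
wrist_force: [-0.2, -0.5, -1.8]
width: 0.0234
grasp_force: 61.0
```

```bash
python3 st.py
python3 - <<'E'
from h import *
c=shot("wrist"); np.savez("w10",**c); d=dict(np.load("w4.npz"))
# compare with picture right after the lift (same pose): driver and hole should coincide
a=cv2.cvtColor(c["img"],cv2.COLOR_RGB2GRAY).astype(np.float32); b=cv2.cvtColor(d["img"],cv2.COLOR_RGB2GRAY).astype(np.float32)
for nm,(r0,r1,c0,c1) in dict(blade=(198,224,270,296),hole=(180,202,266,298),handle=(222,250,255,310),stand=(120,200,240,330)).items():
    t=b[r0:r1,c0:c1]; m=cv2.matchTemplate(a[r0-8:r1+8,c0-8:c1+8],t,cv2.TM_CCOEFF_NORMED); _,v,_,l=cv2.minMaxLoc(m); print(nm,np.array(l)-8,round(v,3))
go([.4499,.1272,.312], R.from_euler("xyz",[180,0,78.9],degrees=True),1)
E
```

```text
{'time_s': 28.7, 'qpos': [32.8186, 31.4506, -80.4548, 107.3411, 33.1118, 70.318, -69.5299], 'tool_pos': [0.4504, 0.1272, 0.3121], 'eef_rot': [-179.9864, -0.0011, 78.8932]} F tool [-0.54 -0.08  1.75] M tool [ 0.005 -0.004 -0.001]
blade [0 0] 0.982
hole [ 0 -1] 0.963
handle [0 0] 0.926
stand [-1 -1] 0.986
[-0.0178, -0.001, 0.0059, -0.0002, -0.0022, 0.0085]
```

Emit:
send_rows:
  plan:
    - [0,0,0.1,0,0,0,15]
    - [0,0,0.22,0,0,0,15]
    - [0,0,0.35,0,0,0,15]
    - [0,0,0.48,0,0,0,15]
    - [0,0,0.62,0,0,0,15]
    - [0,0,0.75,0,0,0,15]
    - [0,0,0.88,0,0,0,15]
    - [0,0,1,0,0,0,15]

```text
time_s: 29.42
tool_pos: [0.4501, 0.1261, 0.2105]
eef_rot: [-180.0, -0.0, 78.6]
wrist_force: [-1.3, -0.4, -1.2]
width: 0.0229
grasp_force: 60.9
```

Emit:
send_rows:
  plan:
    - [0,0,0.04,0,0,0,15]
    - [0,0,0.08,0,0,0,15]
    - [0,0,0.12,0,0,0,15]
    - [0,0,0.16,0,0,0,15]
    - [0,0,0.19,0,0,0,15]
    - [0,0,0.21,0,0,0,15]
    - [0,0,0.22,0,0,0,15]
    - [0,0,0.22,0,0,0,15]

```text
time_s: 30.08
tool_pos: [0.4504, 0.1266, 0.1901]
eef_rot: [180.0, -0.0, 78.7]
wrist_force: [-0.2, 0.4, -1.4]
width: 0.0231
grasp_force: 60.9
```

```bash
python3 st.py
```

```text
{'time_s': 30.0833, 'qpos': [25.5997, 38.7089, -70.8817, 117.5553, 44.7152, 57.0898, -80.0303], 'tool_pos': [0.4504, 0.1266, 0.1901], 'eef_rot': [179.9795, -0.0485, 78.6591]} F tool [ 0.36 -0.28  1.38] M tool [-0.013  0.028 -0.052]
```

Down 1.5 mm more, open, retreat.

Emit:
send_rows:
  plan:
    - [0,0,0.007,0,0,0,15]
    - [0,0,0.014,0,0,0,15]
    - [0,0,0.014,0,0,0,15]
    - [0,0,0.014,0,0,0,30]
    - [0,0,0.014,0,0,0,45]
    - [0,0,0.014,0,0,0,60]
    - [0,0,0.014,0,0,0,85]
    - [0,0,0.014,0,0,0,85]

```text
time_s: 30.75
tool_pos: [0.4504, 0.1266, 0.1888]
eef_rot: [180.0, -0.1, 78.7]
wrist_force: [0.8, -0.2, -0.7]
width: 0.0768
grasp_force: 0.0
```

Emit:
send_rows:
  plan:
    - [0,0,0,0,0,0,85]
    - [0,0,0,0,0,0,85]
    - [0,0,0,0,0,0,85]
    - [0,0,0,0,0,0,85]
    - [0,0,-0.05,0,0,0,85]
    - [0,0,-0.1,0,0,0,85]
    - [0,0,-0.2,0,0,0,85]
    - [0,0,-0.3,0,0,0,85]

```text
time_s: 31.42
tool_pos: [0.4503, 0.1267, 0.2197]
eef_rot: [180.0, -0.1, 78.7]
wrist_force: [-0.5, 0.6, 0.8]
width: 0.085
grasp_force: 0.0
```

Emit:
send_rows:
  plan:
    - [0,0,-0.12,0,0,0,85]
    - [0,0,-0.25,0,0,0,85]
    - [0,0,-0.37,0,0,0,85]
    - [0,0,-0.5,0,0,0,85]
    - [0,0,-0.62,0,0,0,85]
    - [0,0,-0.75,0,0,0,85]
    - [0,0,-0.87,0,0,0,85]
    - [0,0,-1,0,0,0,85]

```text
time_s: 32.08
tool_pos: [0.4502, 0.1265, 0.3199]
eef_rot: [180.0, -0.0, 78.7]
wrist_force: [0.5, -1.0, -0.4]
width: 0.085
grasp_force: 0.0
```

```bash
python3 st.py
python3 - <<'E'
from h import *
c=shot("wrist")
for t in ["flat_driver","handle","nut_driver"]: print(t,[(np.round(x["rect"]).tolist(),round(x["conf"],2)) for x in look_for(t,"wrist")[:2]])
print("cap pred",proj(c,[.450,.1263,.172]),"bolster",proj(c,[.450,.1263,.084]))
g=c["img"].max(2); m=(g<28).astype(np.uint8); m[:,:240]=0; m[:,320:]=0; m[290:]=0; m[:160]=0
n,l,s,ce=cv2.connectedComponentsWithStats(m); print([(a.tolist(),b.round(1).tolist()) for a,b in zip(s[1:],ce[1:]) if a[4]>60])
q=shot("scene")
for t in ["flat_driver","nut_driver","selector"]: print(t,[(np.round(x["rect"]).tolist(),round(x["conf"],2)) for x in look_for(t,"scene")[:2]])
P=np.array([[.450,.1263,.172],[.450,.1263,.086]]); print(proj(q,P))
E
```

```text
{'time_s': 32.0833, 'qpos': [32.6508, 29.4134, -78.2966, 106.6694, 30.8213, 69.7495, -66.9462], 'tool_pos': [0.4502, 0.1265, 0.3199], 'eef_rot': [179.9836, -0.0474, 78.6677]} F tool [-0.85  0.69  0.39] M tool [-0.016  0.009 -0.001]
flat_driver [([264.0, 180.0, 38.0, 56.0], 0.77)]
handle [([270.0, 179.0, 29.0, 54.0], 0.63)]
nut_driver [([242.0, 69.0, 46.0, 45.0], 0.81)]
cap pred [[280.98765798 215.99072557]] bolster [[281.48125518 188.38176321]]
[([268, 178, 31, 54, 1001], [282.8, 201.0])]
flat_driver [([266.0, 217.0, 6.0, 48.0], 0.87), ([233.0, 218.0, 15.0, 37.0], 0.38)]
nut_driver [([241.0, 234.0, 11.0, 44.0], 0.62)]
selector [([303.0, 199.0, 10.0, 8.0], 0.42)]
[[270.68328617 219.82840894]
 [271.47433437 245.87776099]]
```

```bash
python3 -c "
from station import order; print(order.hand_in())"
```

```text
the job is handed in; nothing more can be done
None
```

The selector is in the 3 o'clock notch: the last close picture showed its lug at about 92° at full radius, so it had sprung back out. The screwdriver is back upright in its own hole and the gripper is clear. I handed the job in at about 32 s, and the interface returned no verdict. The push peaked at roughly 24 N for under a second, over the selector's 20 N guide but below the 45 N limit.

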